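# Pin the bar, then rock the tight locating block out of its nest

## Task

The bar in the jig must stay registered while its locating block is changed: first take the red-headed taper pin from its wooden rack, set it upright and fully home in the jig's brass bush, and let go of it. Then grip the aluminium block that is pinched in the green nest and rock it side to side, leaning it well away from the bush and well towards it by turns and easing it up only a millimetre or two with each swing until it frees; do not pull it straight up, which drags the nest up out of the jig. Finish still holding the block, upright and still, just clear above the nest, with the pin home and the jar, the tin and the angle iron on the bench left where they were.

Things in the scene. Friction and masses are not known exactly. Their poses are not given: they have to be found in the camera images.
- pin_grip (a point): centre of the head of the taper pin (loose, 0.12 kg, upright, round; z up its axis). Head: red cylinder, 22 mm in diameter, reaching 16 mm above and below this point; under it a flange (shoulder) 30 mm in diameter, 6 mm thick; under that a steel shank 30 mm long, tapering from 18 to 12 mm in diameter at its foot, 52 mm below this point
- pin_shoulder (a point): centre of the underside of the pin's shoulder, 22 mm below pin_grip; at the start it lies on the rack's top, and when the pin is home it meets bush
- bush (a point): centre of the mouth of the brass bush on the jig, 48 mm above the table: outer diameter 40 mm, straight bore 21 mm in diameter, 32 mm deep. The pin is home when its shoulder lies on this rim. The jig's y axis runs from here to the nest, 120 mm away
- block_grip (a point): point on the axis of the aluminium locating block (loose, 0.3 kg) where to grip it: 62 mm above its underside, 28 mm below its top. Block 90 mm tall, 40 mm wide along its y (the rocking direction; grip across this width), 26 mm thick along x; orange band near the top; lowest 12 mm a thinner foot, 19 mm thick. z up
- block_foot (a point): centre of the block's underside, 62 mm below block_grip. It starts 23.5 mm above the table, on a 10 mm wide ridge in the nest floor, so the block can lean both ways
- nest_mouth (a point): centre of the top of the green nest, 50.5 mm above the table; fixed to the jig. Nest 76 mm along x, 68 mm along y; opening 52 mm along y, so 6 mm of room on either side of the block. The bar between nest and bush stays below 44 mm. y is the rocking direction, pointing away from the bush; the block starts with the same axes
- nest (a joint): how far the nest has been pulled up out of the jig, in m: 0 = down in place, 0.010 = at its stop. A spring and its weight hold it down: it starts to rise at an upward pull of about 15 N and stands at 6 mm at about 17 N
- plumb (a point): imaginary point 290 mm straight above nest_mouth, only used to judge which way the block leans
- rack: light wooden rack block that holds the pin at the start, fixed, 66 x 66 x 32 mm, origin under its centre
- jar: bystander: amber jar with steel lid, 68 mm in diameter, 85 mm tall, origin under its centre
- tin: bystander: open steel tin, 76 mm in diameter, 90 mm tall, origin under its centre
- angle_iron: bystander: offcut of angle iron, 160 mm long, 40 mm tall, on the right
- pinch (a point): centre of the pinch on the nest: two rubber cheeks, sprung with 20 N each, pinch the block's thickness 12 to 24 mm above its foot, centre here, 44 mm below block_grip at the start. A straight pull meets 20 to 28 N of friction. While the block swings (0.1 rad each way about this point) it can be eased up 2 mm a swing; it is free after 12 to 14 mm

How it is judged (in metres and radians):
On the way, in this order (a step that is already met when the one before it is completed fails the run):
1. the pin stands home in the bush and has been let go (distance between pin_shoulder and bush below 0.005 m and angle between pin_grip's own z axis and vertical below 0.12 rad and contact force between the fingers and pin below 0.1 N), for 0.2 s.
2. the block, still in the cheeks, leans away from the bush by more than about 0.06 rad (y of plumb in the frame of block_grip below -0.015 m and height (world z) of block_foot below 0.037 m).
3. the block, still in the cheeks, leans towards the bush by more than about 0.06 rad (y of plumb in the frame of block_grip above 0.015 m and height (world z) of block_foot below 0.037 m).
At the end, for the whole second after the job is handed in: The gripper holds the block still, within 0.2 rad of upright, over its nest (30 mm sideways), underside 2.5 to 70 mm above the nest's top and clear of the jig; the pin is home in the bush (within 5 mm, tilt under 0.12 rad) and untouched; the nest is down within 3 mm (all of step 1 and height (world z) of block_foot between 0.053 and 0.12 m and horizontal distance between block_foot and nest_mouth below 0.03 m and angle between block_grip's own z axis and vertical below 0.2 rad and contact force between the fingers and block above 1 N and contact force between block and jig below 0.1 N and linear speed of block below 0.02 m/s and value of joint nest below 0.003 m); the arm keeps its last pose, push and grip.
It fails at once if the nest was pulled up out of the jig by more than 6 mm (block hauled out instead of rocked) (value of joint nest above 0.006 m).
It fails at once if the jar, the tin or the angle iron was pushed more than 30 mm (distance of any of jar, tin, angle_iron from where it was at the start of the episode above 0.03 m).
It also fails if it takes over 64 s, if anything falls off the work surface, if the arm or the gripper's body presses on something with over 40 N, if the wrist force passes 120 N, or if a joint passes its speed limit or range.

## Robot

A 7-joint arm with a two-finger parallel gripper is mounted at the origin on the work surface. World frame = base frame: x ahead of the robot, y to its left, z up, the work surface at z = 0. Lengths are in m, angles in degrees, forces in N, time in s.
With the tool pointing down it reaches from about 0.425 to 0.95 m from the base axis. Payload 4.7 kg.
Tool frame: the origin (TCP) lies on the centre line of the jaws, within the pads' length; the fingertips stand 8 mm ahead of it and the grasp point (between the pads) lies 11 mm behind it; x points along the fingers, y is the direction in which the jaws open and shut, and the axes are right-handed (so a half turn about x gives the same grasp; the last joint's range is limited). The gripper opens to 85 mm and grips with 20 to 120 N. Pads are 22 mm wide; open, the fingers measure 114 mm over their backs; the gripper's body (76 mm by 85 mm) begins 54 mm behind the grasp point. The pads swing forward as they close: fully open they stand 13 mm farther back than shut.
Start: joints at [-75.51, 26.849, -2.785, 87.806, 1.381, 65.374, -4.715], TCP at [0.188, 0.648, 0.239] pointing down, gripper open.
Joint ranges: [-148.3, 148.3], [-19.14, 114.17], [-79.39, 73.82], [5.75, 140.21], [-59.74, 239.74], [12.07, 113.84], [-152.46, 152.46]. Speed limits (degrees/s): [147.25, 147.25, 180, 180, 180, 180, 180].

## Interface

Orientations are given as [roll, pitch, yaw] about the fixed x, y, z axes, in that order (R = Rz(yaw) Ry(pitch) Rx(roll)).
In Python, from rig import telemetry, viewer, arm gives the robot as it stands.
- The arm moves only by the tool apply_moves, never from a script. Its argument "deltas" is a list of rows, each an object with "translation": the shift along the tool's x, y, z in cm, a list of three; "dr": the turn, a rotation vector about the tool's x, y, z in rad, a list of three; "fingers": the opening in per cent of the stroke, from 0 (shut) to 100 (fully open). In form: [{"translation": [dx, dy, dz], "dr": [ax, ay, az], "fingers": fingers}, ...]. A call has 1 to 5 rows; each row is the pose to reach, as a shift and turn from the pose commanded when the call began, along the tool's axes at that moment; what a row does not reach only later rows make up. A row lasts 1/8 s, in which the tool goes at most 62.5 mm and 10.7 degrees, less where a joint would pass 70% of its speed; a pose out of reach is approached as far as the arm can. A call with a gripper value outside its range is refused whole. The fingers move at their own pace and stop on an object; the grip force is fixed at half the most. Time passes only in rows, so rows that repeat a pose let the fingers close. It gives the time, the measured TCP pose, the force and the opening at its end, in the units of the state.
- telemetry.read_state(): the state, without advancing time (a new reading comes with each control period).
- viewer.get_image(name): name is "scene" or "top" or "wrist"; returns the picture (384x512x3 uint8, red, green, blue); there is no depth.
- viewer.camera_info(name): a dict with "mtx" (3x3 intrinsics, pixels), "dist_coeffs" ([k1, k2, p1, p2, k3] as OpenCV has them; the pictures are not rectified), "rvec" (rotation vector, rad) and "tvec" (3), from world to camera coordinates, as OpenCV has them. Camera axes: x right, y down, z forward; pixel columns grow to the right and rows downward; lengths in m; the calibration is good to about 2 mm. A picture is of the moment at which its call begins: read the wrist's pose just before it. camera_info takes no time and is no camera call; for the wrist camera it gives the pose at the moment of the call.
- arm.close_job(): hands the job in, once; it reports no verdict.
The state is a dict: "time": time; "qpos": joint angles; "qvel": joint speeds; "joint_torque": joint torques, N m; "ee_pos": TCP position; "eef_rot": TCP orientation; "contact_force": force on the tool from outside, world axes, zero at the start; "wrist_torque": the same for the moment, N m; "gripper_width": opening from 0.0 (shut) to 1.0 (fully open).
Only numpy, scipy, OpenCV 4.12 (cv2) and the standard library are available. Lean on these libraries where they do the work, as an engineer would, in place of code of your own. Each camera call takes 0.05 s, during which the arm holds its last target.

## Working session

There is one attempt and no reset: what is moved stays moved. The work goes in short steps, Python scripts to look and compute and a tool call to move; the robot and the scene stay as the last step left them, time stands still between calls to the robot, and variables do not carry over. Pictures are saved under pics/ and viewed, and the job is handed in when it is done.

Besides the shell and the picture viewer there is one more tool, called after "Call:" in YAML: its name, and indented under it one key for each argument. apply_moves: Moves the arm, as the interface text tells. Its arguments: {"type":"object","properties":{"deltas":{"type":"array","items":{"type":"object","properties":{"translation":{"type":"array","items":{"type":"number"}},"dr":{"type":"array","items":{"type":"number"}},"fingers":{"type":"number"}}}}},"required":["deltas"]}

```bash
ls; mkdir -p pics; python3 - <<'E'
from rig import telemetry, viewer, arm
import cv2
s=telemetry.read_state();print(s)
for n in ["scene","top","wrist"]:
    c=viewer.camera_info(n);print(n,c)
    im=viewer.get_image(n);cv2.imwrite(f"pics/{n}0.png",im[:,:,::-1])
E
```

```text
pics
{'time': 0.0, 'qpos': array([-75.51042433,  26.89937152,  -2.78437891,  87.87434463,
         1.3794753 ,  65.37486867,  -4.71537685]), 'qvel': array([-0.01036052, -0.04483106,  0.0277641 ,  0.03250767, -0.04678394,
        0.03186381,  0.09233979]), 'joint_torque': array([-1.01783164e-03, -5.10306823e+01, -4.68305172e-02, -2.37713867e+01,
        1.07785285e-02,  7.49271945e-03, -8.03021521e-06]), 'ee_pos': array([0.18752437, 0.64783121, 0.23823251]), 'eef_rot': array([ -88.51632265,   89.88490918, -104.66034614]), 'contact_force': array([-0.08508897, -0.7114931 ,  0.67949872]), 'wrist_torque': array([0.00917389, 0.03118862, 0.01352467]), 'gripper_width': 1.0042188926369753}
scene {'mtx': array([[404.97133306,   0.        , 262.40777885],
       [  0.        , 404.97133306, 186.00767604],
       [  0.        ,   0.        ,   1.        ]]), 'dist_coeffs': array([0.04810401, 0.        , 0.        , 0.        , 0.        ]), 'rvec': array([ 1.02005839,  2.49333139, -1.00416261]), 'tvec': array([ 0.38420289, -0.1257867 ,  1.71587677])}
top {'mtx': array([[426.13870966,   0.        , 251.3907986 ],
       [  0.        , 426.13870966, 197.74816915],
       [  0.        ,   0.        ,   1.        ]]), 'dist_coeffs': array([-0.00248185,  0.        ,  0.        ,  0.        ,  0.        ]), 'rvec': array([ 2.17265246, -2.15421952,  0.13032897]), 'tvec': array([0.01372541, 0.56956754, 1.47190693])}
wrist {'mtx': array([[281.64874703,   0.        , 254.48830131],
       [  0.        , 281.64874703, 187.84057135],
       [  0.        ,   0.        ,   1.        ]]), 'dist_coeffs': array([-0.0434731,  0.       ,  0.       ,  0.       ,  0.       ]), 'rvec': array([-2.31144153, -1.73823102, -0.25859009]), 'tvec': array([-0.67585818, -0.03820095,  0.37883834])}
```

View pics/scene0.png

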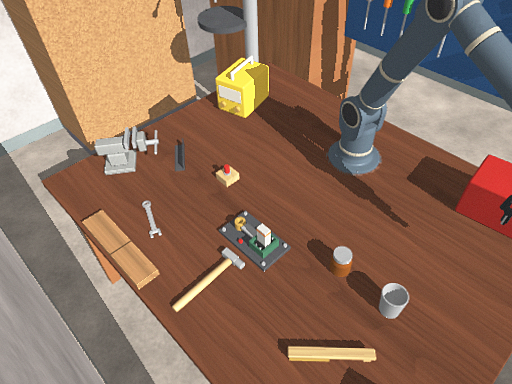

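View pics/top0.png

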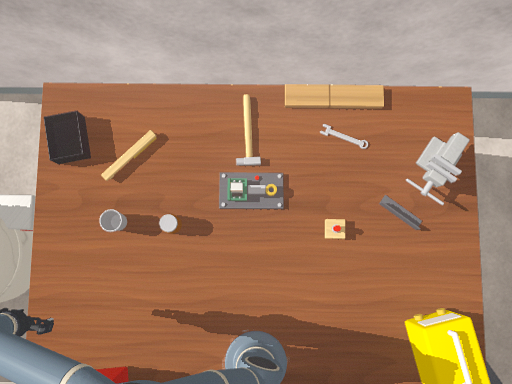

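View pics/wrist0.png

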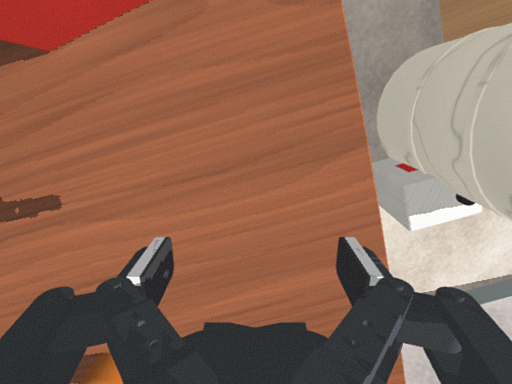

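The pictures show the rack with the red pin (top 337,228; scene 227,172), the jig with the brass bush (top 271,189; scene 240,222), and the nest and block (top 237,188; scene 264,235). I'll zoom in and measure these.

```bash
cat > h.py <<'E'
import numpy as np, cv2
from rig import telemetry, viewer, arm
from scipy.spatial.transform import Rotation as Ro
def cam(n):
    c=viewer.camera_info(n);R=cv2.Rodrigues(np.array(c["rvec"]))[0];return np.array(c["mtx"]),np.array(c["dist_coeffs"]),R,np.array(c["tvec"]).ravel()
def ray(C,px):
    K,d,R,t=C
    u=cv2.undistortPoints(np.array([[px]],float),K,d)[0,0]
    v=R.T@np.array([u[0],u[1],1.]);return -R.T@t,v/np.linalg.norm(v)
def onz(C,px,z):
    o,v=ray(C,px);return o+v*(z-o[2])/v[2]
def tri(rays):
    A=np.zeros((3,3));b=np.zeros(3)
    for o,v in rays:
        P=np.eye(3)-np.outer(v,v);A+=P;b+=P@o
    return np.linalg.solve(A,b)
def proj(C,p):
    K,d,R,t=C
    return cv2.projectPoints(np.array([p],float),cv2.Rodrigues(R)[0],t,K,d)[0][0,0]
def toolR():
    s=telemetry.read_state();return Ro.from_euler('xyz',s['eef_rot'],degrees=True).as_matrix(),np.array(s['ee_pos']),s
def rel(target_p,target_R):
    R,p,s=toolR()
    return R.T@(np.array(target_p)-p)*100, Ro.from_matrix(R.T@target_R).as_rotvec()
def save(im,n): cv2.imwrite(n,im[:,:,::-1])
E
python3 - <<'E'
from h import *
t=cv2.imread('pics/top0.png');s=cv2.imread('pics/scene0.png')
a=cv2.resize(t[165:245,210:360],None,fx=5,fy=5,interpolation=cv2.INTER_CUBIC);cv2.imwrite('pics/topz.png',a)
b=cv2.resize(s[155:275,200:300],None,fx=5,fy=5,interpolation=cv2.INTER_CUBIC);cv2.imwrite('pics/scz.png',b)
for n,im in(("top",t),("scene",s)):
    C=cam(n);print(n,'cam pos',-C[2].T@C[3])
    h=cv2.cvtColor(im,cv2.COLOR_BGR2HSV)
    red=((h[...,0]<6)|(h[...,0]>174))&(h[...,1]>180)&(h[...,2]>120)
    br=(h[...,0]>18)&(h[...,0]<30)&(h[...,1]>130)&(h[...,2]>120)
    gr=(h[...,0]>50)&(h[...,0]<85)&(h[...,1]>90)
    for nm,m,z in(("red",red,.06),("brass",br,.048),("green",gr,.05)):
        k,l,st,ce=cv2.connectedComponentsWithStats(m.astype('uint8'))
        for i in range(1,k):
            if st[i,4]>12: print(nm,st[i],ce[i],onz(C,ce[i],z))
E
```

```text
top cam pos [0.39489646 0.02403938 1.52793471]
red [334 226   7   5  29] [336.96551724 228.03448276] [ 0.46389271 -0.2768327   0.06      ]
red [ 96 367  33  16 337] [115.58456973 373.66172107] [-0.0231904   0.46283293  0.06      ]
brass [134 137  22  21  48] [144.60416667 146.85416667] [0.74587134 0.39840487 0.048     ]
brass [266 184  11  12  83] [270.95180723 189.39759036] [ 0.59776149 -0.04968993  0.048     ]
brass [ 404  308   87   76 4083] [446.00048984 349.80235121] [ 0.05813633 -0.64070981  0.048     ]
scene cam pos [1.14988751 0.65766298 1.1631446 ]
red [ 456  155   56   83 2742] [488.39496718 194.27899344] [-0.11433285  0.49790516  0.06      ]
red [224 164   5   9  36] [226.30555556 168.25      ] [ 0.46508026 -0.27481406  0.06      ]
red [238 239   5   4  15] [239.86666667 240.53333333] [0.65944344 0.02102709 0.06      ]
brass [ 215   58   54   60 1827] [243.76518883  87.04050356] [ 0.01994872 -0.66203411  0.048     ]
brass [235 217  11  14  98] [239.1122449  222.48979592] [ 0.60437244 -0.04521266  0.048     ]
brass [289 358  40   3  94] [307.0106383  359.21276596] [0.78523057 0.42967629 0.048     ]
green [402   0  12  15 116] [407.49137931   6.38793103] [-1.31011222 -0.58644722  0.05      ]
green [249 234  30  24 233] [264.25751073 246.19313305] [0.61283525 0.0894417  0.05      ]
```

View pics/topz.png

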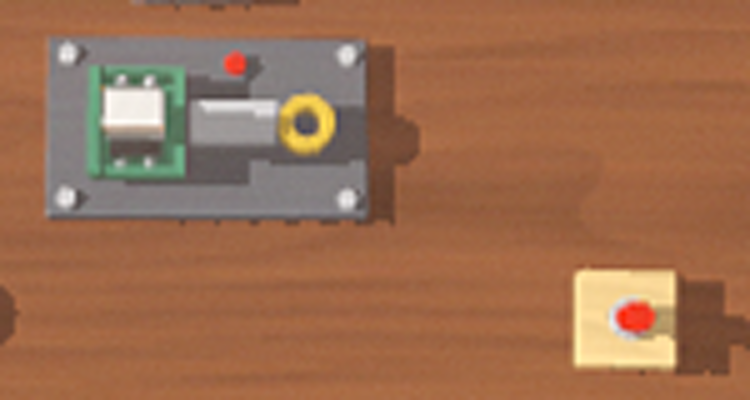

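View pics/scz.png

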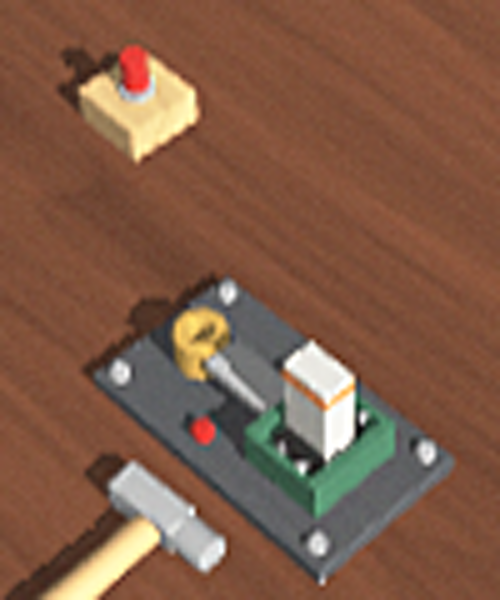

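```bash
python3 - <<'E'
from h import *
R,p,s=toolR();print(R.round(3),p)
C=cam('wrist');c=-C[2].T@C[3];print('cam in tool',R.T@(c-p),'\ncam axes in tool\n',(R.T@C[2].T).round(3))
T=cam('top')
for nm,px,z in(("nestcorners TL",(210+88/5,165+67/5),.0505),("TR",(210+185/5,165+66/5),.0505),("BR",(210+185/5,165+178/5),.0505),("BL",(210+90/5,165+178/5),.0505)):
    print(nm,onz(T,px,z))
for nm,px in(("screw",(68,53)),("screw",(347,55)),("s",(347,199)),("s",(66,198))):
    print(nm,onz(T,(210+px[0]/5,165+px[1]/5),.015))
print('bush',onz(T,(210+308/5,165+124/5),.048),'pin',onz(T,(337,228),.07))
print('block top',[onz(T,(210+x/5,165+y/5),.1135) for x,y in((103,86),(166,86),(165,128),(102,127))])
print('jar',onz(T,(168,223),.085),'tin',onz(T,(113,220),.09),'angle',onz(T,(402,213),.03))
E
```

```text
[[-0.     0.278  0.961]
 [-0.001  0.961 -0.278]
 [-1.    -0.001  0.   ]] [0.18757236 0.64798453 0.23852198]
cam in tool [-0.13415315  0.00159006 -0.07462186] 
cam axes in tool
 [[-0.    -0.293  0.956]
 [ 1.     0.     0.   ]
 [-0.     0.956  0.293]]
nestcorners TL [0.63500245 0.10266881 0.0505    ]
TR [0.63632509 0.0346191  0.0505    ]
BR [0.55724972 0.03387204 0.0505    ]
BL [0.55666935 0.10012045 0.0505    ]
screw [0.65083072 0.11908538 0.015     ]
screw [ 0.65118639 -0.08158663  0.015     ]
s [ 0.5470855  -0.08165154  0.015     ]
s [0.54605523 0.11885456 0.015     ]
bush [ 0.59635842 -0.05196641  0.048     ] pin [ 0.46354145 -0.27490289  0.07      ]
block top [array([0.61195038, 0.08906262, 0.1135    ]), array([0.61232897, 0.04679051, 0.1135    ]), array([0.58388904, 0.04716197, 0.1135    ]), array([0.58419046, 0.08934584, 0.1135    ])]
jar [0.47488673 0.30015813 0.085     ] tin [0.48313112 0.48487751 0.09      ] angle [ 0.52024554 -0.51369628  0.03      ]
```

```bash
cat >> h.py <<'E'
RD=np.array([[0,0,1],[0,1,0],[-1,0,0]],float) # cols: tool x down, y=+y, z=+x
def go(p,yaw=0):
    """yaw in rad of tool y off world +y"""
    d,r=rel(p,Ro.from_euler('z',yaw).as_matrix()@RD);print('translation',d.round(2),'dr',r.round(4));return d,r
E
python3 - <<'E'
from h import *
go([.45,.35,.26])
E
```

```text
translation [ -2.12 -21.33  33.49] dr [-2.818e-01 -2.000e-04  1.500e-03]
```

Call:
apply_moves:
  deltas:
    - {"translation":[-2.1,-4,6],"dr":[-0.1,0,0],"fingers":100}
    - {"translation":[-2.1,-8,12],"dr":[-0.2,0,0],"fingers":100}
    - {"translation":[-2.1,-12,18],"dr":[-0.28,0,0],"fingers":100}
    - {"translation":[-2.1,-16,24],"dr":[-0.28,0,0],"fingers":100}
    - {"translation":[-2.1,-20,30],"dr":[-0.28,0,0],"fingers":100}

```text
time: 0.78
ee_pos: [0.3887, 0.4097, 0.2602]
eef_rot: [70.4, 90.0, 70.3]
contact_force: [1.1, 0.3, -0.3]
gripper_width: 0.998
```

```bash
python3 - <<'E'
from h import *
print(toolR()[2]['qpos'])
go([.52,.07,.26]);
E
```

```text
[-50.15931828  15.51259054  -0.77294814 101.69636737   0.22958481
  62.78532395  38.88526124]
translation [ 2.000e-02 -3.394e+01  1.320e+01] dr [-0.0018  0.     -0.0001]
```

Call:
apply_moves:
  deltas:
    - {"translation":[0,-6,2.5],"dr":[0,0,0],"fingers":100}
    - {"translation":[0,-12,5],"dr":[0,0,0],"fingers":100}
    - {"translation":[0,-18,7.5],"dr":[0,0,0],"fingers":100}
    - {"translation":[0,-24,10],"dr":[0,0,0],"fingers":100}
    - {"translation":[0,-30,13],"dr":[0,0,0],"fingers":100}

```text
time: 1.4
ee_pos: [0.5109, 0.1225, 0.2603]
eef_rot: [65.7, 90.0, 65.6]
contact_force: [0.7, 1.0, 0.4]
gripper_width: 1.001
```

Call:
apply_moves:
  deltas:
    - {"translation":[0,-5.5,1.5],"dr":[0,0,0],"fingers":100}
    - {"translation":[0,-9,3],"dr":[0,0,0],"fingers":100}
    - {"translation":[0,-9,3],"dr":[0,0,0],"fingers":100}

```text
time: 1.78
ee_pos: [0.5411, 0.0304, 0.2601]
eef_rot: [-84.5, 89.9, -85.0]
contact_force: [-0.7, 1.0, -0.2]
gripper_width: 1.0
```

```bash
python3 - <<'E'
from h import *
print(toolR()[1],toolR()[2]['qpos'])
C=cam('wrist');np.save('w1.npy',np.hstack([C[2],C[3][:,None]]))
save(viewer.get_image('wrist'),'pics/wrist1.png')
C2=cam('wrist');print(np.abs(C2[3]-C[3]).max())
E
```

```text
[0.54110554 0.03044817 0.26010736] [-18.84783069  13.2586574   13.33382829 105.22334148  -3.34908579
  61.90509829  85.22289491]
0.000955490752409395
```

View pics/wrist1.png

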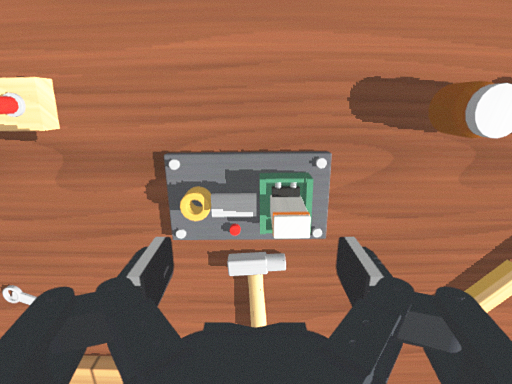

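The wrist view shows the brass bush at (196,203), the nest at (286,205), the block leaning out in perspective with its top at (291,224), and the pin at (8,104). I'll measure these points.

```bash
python3 - <<'E'
from h import *
im=cv2.imread('pics/wrist1.png')
M=np.load('w1.npy');C=cam('wrist');C=(C[0],C[1],M[:,:3],M[:,3])
h=cv2.cvtColor(im,cv2.COLOR_BGR2HSV)
br=((h[...,0]>18)&(h[...,0]<30)&(h[...,1]>150)).astype('uint8');br[:,:170]=0;br[:180]=0;br[230:]=0;br[:,220:]=0
cs,_=cv2.findContours(br,cv2.RETR_CCOMP,cv2.CHAIN_APPROX_NONE)
for c in cs:
    if len(c)>8:
        e=cv2.fitEllipse(c);print('brass',cv2.contourArea(c),e,onz(C,e[0],.048))
gr=((h[...,0]>50)&(h[...,0]<95)&(h[...,1]>80)).astype('uint8')
k,l,st,ce=cv2.connectedComponentsWithStats(gr);print([(st[i],ce[i]) for i in range(1,k) if st[i,4]>20])
cv2.imwrite('pics/w1z.png',cv2.resize(im[145:250,160:340],None,fx=4.4,fy=4.4,interpolation=cv2.INTER_CUBIC))
print('pin',onz(C,(8,104),.07))
E
```

```text
brass 229.0 ((197.23968505859375, 200.3429412841797), (23.685054779052734, 24.578580856323242), 88.05482482910156) [ 0.58942252 -0.04333608  0.048     ]
brass 12.5 ((195.66339111328125, 210.88558959960938), (3.7974798679351807, 5.535954475402832), 38.189266204833984) [ 0.60418281 -0.04644878  0.048     ]
brass 10.0 ((206.0, 207.39080810546875), (3.574890613555908, 4.573000431060791), 0.0) [ 0.59933655 -0.0324441   0.048     ]
brass 17.5 ((193.0402069091797, 207.8068389892578), (3.718017101287842, 7.436395168304443), 132.51751708984375) [ 0.59980872 -0.04961122  0.048     ]
brass 10.0 ((206.0, 197.5), (3.357212543487549, 4.881863594055176), 160.058837890625) [ 0.58558282 -0.03162472  0.048     ]
brass 11.5 ((193.6034698486328, 190.22706604003906), (3.8074278831481934, 4.69986629486084), 109.96231079101562) [ 0.57553623 -0.04710498  0.048     ]
[(array([ 259,  173,   54,   61, 1363], dtype=int32), array([281.64196625, 193.46148202]))]
pin [ 0.46338171 -0.25018638  0.07      ]
```

View pics/w1z.png

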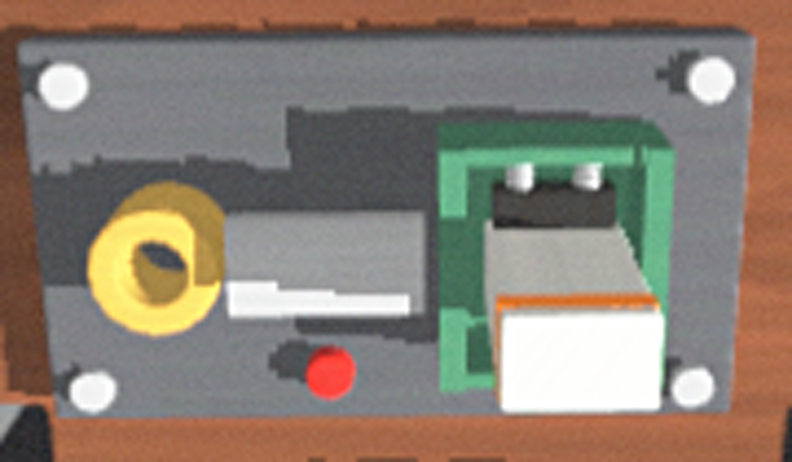

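```bash
python3 - <<'E'
from h import *
print(toolR()[1])
C=cam('wrist');np.save('w2.npy',np.hstack([C[2],C[3][:,None]]))
im=viewer.get_image('wrist');save(im,'pics/wrist2.png')
C2=cam('wrist');print(np.abs(C2[3]-C[3]).max())
cv2.imwrite('pics/w2z.png',cv2.resize(im[145:250,160:340,::-1],None,fx=4.4,fy=4.4,interpolation=cv2.INTER_CUBIC))
for px in((155,268),(63,87),(711,80),(92,392),(692,387)):
  print(onz(C,(160+px[0]/4.4,145+px[1]/4.4),.048 if px[0]==155 else .015))
T=cam('top')
S=cam('scene')
print(tri([ray(T,(337,228)),ray(S,(226.3,168.2))]))
E
```

```text
[0.5405061  0.03318068 0.25995489]
0.00022926453109617384
[ 0.59665196 -0.04325394  0.048     ]
[ 0.54852186 -0.07568957  0.015     ]
[0.54723644 0.12708168 0.015     ]
[ 0.65375675 -0.07517215  0.015     ]
[0.65276027 0.12761437 0.015     ]
[ 0.46385226 -0.27709535  0.05795286]
```

View pics/w2z.png

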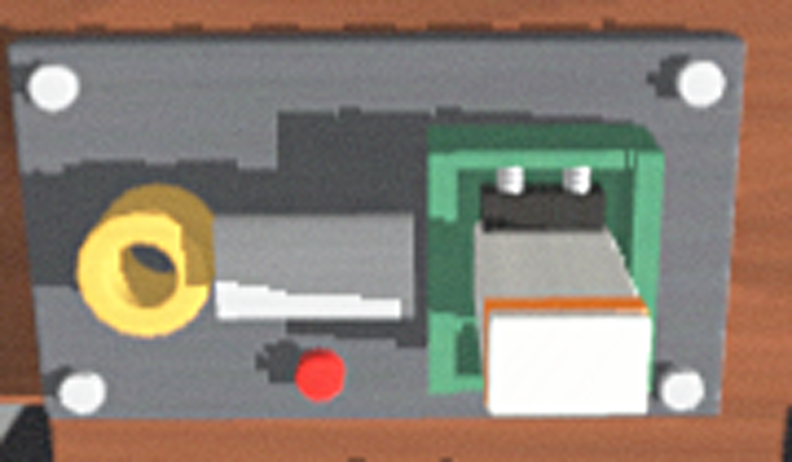

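```bash
python3 - <<'E'
from h import *
M=np.load('w2.npy');C=cam('wrist');C=(C[0],C[1],M[:,:3],M[:,3])
W=lambda x,y:(160+x/4.4,145+y/4.4)
T=cam('top');S=cam('scene')
t=lambda x,y:(210+x/5,165+y/5)
s=lambda x,y:(200+x/5,155+y/5)
for nm,z,w,tt,ss in(("bush",.048,W(145,271),t(308,123),s(203,331)),("scr",.015,W(53,88),t(347,199),s(229,292)),("scr",.015,W(701,84),t(66,198),s(427,452)),("scr",.015,W(82,392),t(347,55),s(120,372)),("scr",.015,W(682,389),t(68,53),s(318,542)),("red",.02,W(320,377),t(235,63),s(203,431))):
    print(nm,'W',onz(C,w,z)[:2].round(4),'T',onz(T,tt,z)[:2].round(4),'S',onz(S,ss,z)[:2].round(4),'tri',tri([ray(C,w),ray(T,tt),ray(S,ss)]).round(4))
im=cv2.imread('pics/wrist2.png');h=cv2.cvtColor(im,cv2.COLOR_BGR2HSV)
m=((h[...,0]<6)|(h[...,0]>174))&(h[...,1]>170)&(h[...,2]>150);m[:,100:]=0
ys,xs=np.nonzero(m);print(xs.min(),xs.max(),ys.min(),ys.max())
E
cd pics; python3 -c "
import cv2;a=cv2.imread('wrist2.png')[60:150,0:90];cv2.imwrite('w2p.png',cv2.resize(a,None,fx=6,fy=6,interpolation=cv2.INTER_CUBIC))"
```

```text
bush W [ 0.5976 -0.0463] T [ 0.5971 -0.052 ] S [ 0.5968 -0.0458] tri [ 0.5971 -0.0487  0.046 ]
scr W [ 0.5488 -0.0789] T [ 0.5471 -0.0817] S [ 0.5424 -0.0803] tri [ 0.5464 -0.0787  0.0199]
scr W [0.5485 0.124 ] T [0.5461 0.1189] S [0.5422 0.1202] tri [0.5459 0.1213 0.0209]
scr W [ 0.6538 -0.0786] T [ 0.6512 -0.0816] S [ 0.6471 -0.0807] tri [ 0.6503 -0.0786  0.02  ]
scr W [0.6535 0.1243] T [0.6508 0.1191] S [0.6454 0.1191] tri [0.6492 0.1212 0.0226]
red W [0.6459 0.0026] T [ 0.6438 -0.001 ] S [0.6417 0.0018] tri [0.6435 0.0017 0.0225]
0 14 96 112
```

View pics/w2p.png

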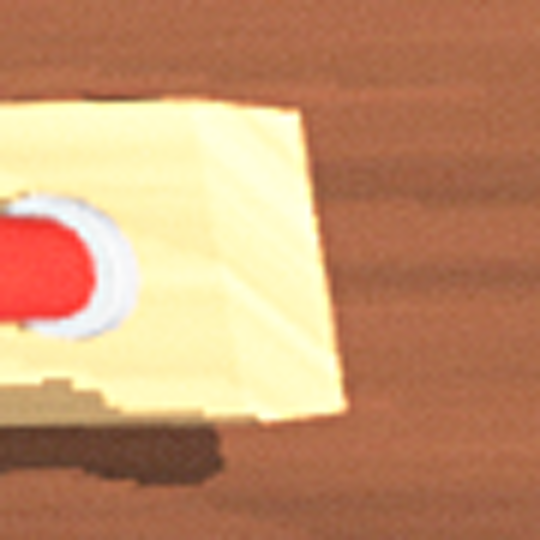

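```bash
python3 - <<'E'
from h import *
go([.464,-.277,.20])
E
```

```text
translation [  5.98 -31.2   -7.56] dr [-0.0019 -0.0009 -0.0006]
```

Call:
apply_moves:
  deltas:
    - {"translation":[0,-6,-1.5],"dr":[0,0,0],"fingers":100}
    - {"translation":[1,-12,-3],"dr":[0,0,0],"fingers":100}
    - {"translation":[3,-18,-4.5],"dr":[0,0,0],"fingers":100}
    - {"translation":[5,-24,-6],"dr":[0,0,0],"fingers":100}
    - {"translation":[6,-30,-7.3],"dr":[0,0,0],"fingers":100}

```text
time: 2.5
ee_pos: [0.468, -0.2599, 0.2001]
eef_rot: [105.4, 89.9, 105.6]
contact_force: [1.4, 0.4, -0.4]
gripper_width: 1.001
```

```bash
python3 - <<'E'
from h import *
go([.464,-.277,.20]);print(toolR()[2]['qpos'])
E
```

```text
translation [ 0.01 -1.71 -0.4 ] dr [ 0.0027 -0.0005 -0.0017]
[  6.24399629  16.66473271  22.44129727 110.44720589  -7.82750763
  54.41202568 122.57004893]
```

Call:
apply_moves:
  deltas:
    - {"translation":[0,-0.7,-0.2],"dr":[0,0,0],"fingers":100}
    - {"translation":[0,-0.7,-0.2],"dr":[0,0,0],"fingers":100}
    - {"translation":[0,-0.7,-0.2],"dr":[0,0,0],"fingers":100}
    - {"translation":[0,-0.7,-0.2],"dr":[0,0,0],"fingers":100}

```text
time: 3.0
ee_pos: [0.467, -0.266, 0.2012]
eef_rot: [44.8, 89.9, 44.9]
contact_force: [0.5, 0.5, 0.3]
gripper_width: 1.001
```

```bash
python3 - <<'E'
from h import *
print(toolR()[1])
C=cam('wrist');np.save('w3.npy',np.hstack([C[2],C[3][:,None]]))
im=viewer.get_image('wrist');save(im,'pics/wrist3.png')
C2=cam('wrist');print(np.abs(C2[3]-C[3]).max())
h=cv2.cvtColor(im[:,:,::-1].copy(),cv2.COLOR_BGR2HSV)
m=(((h[...,0]<6)|(h[...,0]>174))&(h[...,1]>170)&(h[...,2]>150)).astype('uint8')
k,l,st,ce=cv2.connectedComponentsWithStats(m);print([(st[i],ce[i]) for i in range(1,k) if st[i,4]>20])
E
```

```text
[ 0.46696657 -0.26599265  0.20123733]
0.00010598488961460761
[(array([233, 162,  21,  25, 430], dtype=int32), array([243.48837209, 174.25813953]))]
```

View pics/wrist3.png

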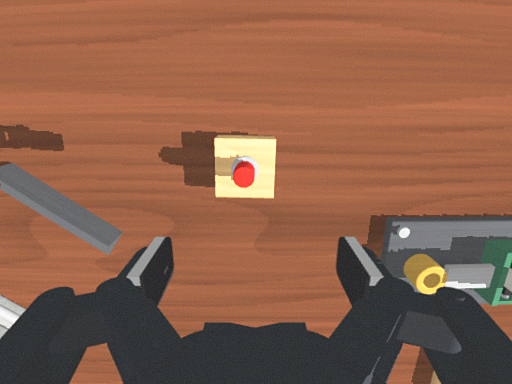

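Red head at about (243.5,175), and the rack top spans (215..276,136..198).

```bash
python3 - <<'E'
from h import *
M=np.load('w3.npy');C=cam('wrist');C=(C[0],C[1],M[:,:3],M[:,3])
print('head top',onz(C,(243.5,176.3),.07),'mid',onz(C,(243.5,174.3),.06))
for px in((216,136.5),(276,138),(275,198),(215,197.5)):print('rack',onz(C,px,.032))
print('bush',onz(C,(431.5,281),.048))
T=cam('top');print('top view mid',onz(T,(337,228),.066))
for px in((574,270),(676,270),(676,368),(574,368)):print('rackT',onz(T,(210+px[0]/5,165+px[1]/5),.032))
E
```

```text
head top [ 0.46239567 -0.27493924  0.07      ] mid [ 0.46293953 -0.27530831  0.06      ]
rack [ 0.42844779 -0.30542873  0.032     ]
rack [ 0.42994408 -0.24125244  0.032     ]
rack [ 0.49785554 -0.24075647  0.032     ]
rack [ 0.49738356 -0.30913129  0.032     ]
bush [ 0.59934584 -0.04801421  0.048     ]
top view mid [ 0.46372978 -0.27572307  0.066     ]
rackT [ 0.49658122 -0.2402155   0.032     ]
rackT [ 0.49719252 -0.31204755  0.032     ]
rackT [ 0.42852764 -0.31086542  0.032     ]
rackT [ 0.42793788 -0.23941422  0.032     ]
```

```bash
python3 - <<'E'
from h import *
go([.463,-.2753,.05])
E
```

```text
translation [15.12 -0.9  -0.39] dr [ 0.0012  0.0005 -0.0005]
```

Call:
apply_moves:
  deltas:
    - {"translation":[3,-0.9,-0.4],"dr":[0,0,0],"fingers":70}
    - {"translation":[7,-0.9,-0.4],"dr":[0,0,0],"fingers":60}
    - {"translation":[10.5,-0.9,-0.4],"dr":[0,0,0],"fingers":60}
    - {"translation":[11,-0.9,-0.4],"dr":[0,0,0],"fingers":60}
    - {"translation":[11,-0.9,-0.4],"dr":[0,0,0],"fingers":60}

```text
time: 3.68
ee_pos: [0.4626, -0.2769, 0.0917]
eef_rot: [-20.4, 90.0, -20.5]
contact_force: [-0.0, 0.0, 0.9]
gripper_width: 0.598
```

```bash
python3 - <<'E'
from h import *
go([.463,-.2753,.05])
save(viewer.get_image('wrist'),'pics/wrist4.png')
E
```

```text
translation [4.17 0.16 0.03] dr [-0.0012  0.0008  0.0003]
```

View pics/wrist4.png

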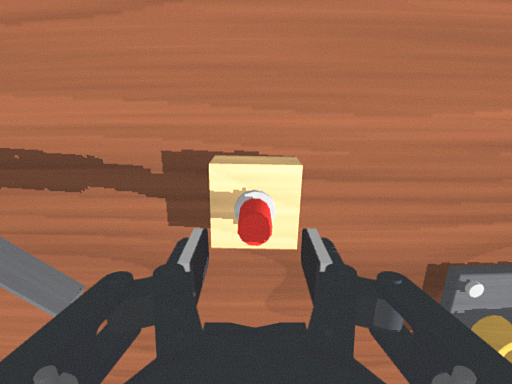

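```bash
python3 - <<'E'
from h import *
C=cam('wrist');print(onz(C,(254.5,232.5),.07),toolR()[1],proj(C,[.463,-.2753,.07]))
E
```

```text
[ 0.4653186  -0.27558351  0.07      ] [ 0.46296356 -0.27719868  0.09225982] [254.96179441 229.04583186]
```

Call:
apply_moves:
  deltas:
    - {"translation":[2,0.1,0],"dr":[0,0,0],"fingers":60}
    - {"translation":[4.2,0.1,0],"dr":[0,0,0],"fingers":60}
    - {"translation":[4.2,0.1,0],"dr":[0,0,0],"fingers":60}
    - {"translation":[4.2,0.1,0],"dr":[0,0,0],"fingers":0}
    - {"translation":[4.2,0.1,0],"dr":[0,0,0],"fingers":0}

```text
time: 4.35
ee_pos: [0.463, -0.2764, 0.0506]
eef_rot: [-19.4, 89.8, -19.5]
contact_force: [-0.9, -0.2, 3.4]
gripper_width: 0.241
```

Call:
apply_moves:
  deltas:
    - {"translation":[0,0,0],"dr":[0,0,0],"fingers":0}
    - {"translation":[0,0,0],"dr":[0,0,0],"fingers":0}
    - {"translation":[0,0,0],"dr":[0,0,0],"fingers":0}

```text
time: 4.72
ee_pos: [0.463, -0.2764, 0.0506]
eef_rot: [-17.8, 89.8, -17.9]
contact_force: [-2.0, 0.9, 6.1]
gripper_width: 0.235
```

Call:
apply_moves:
  deltas:
    - {"translation":[-1.5,0,0],"dr":[0,0,0],"fingers":0}
    - {"translation":[-4,0,0],"dr":[0,0,0],"fingers":0}
    - {"translation":[-7,0,0],"dr":[0,0,0],"fingers":0}
    - {"translation":[-10,0,0],"dr":[0,0,0],"fingers":0}
    - {"translation":[-10,0,0],"dr":[0,0,0],"fingers":0}

```text
time: 5.35
ee_pos: [0.4633, -0.2768, 0.1519]
eef_rot: [-21.7, 89.7, -21.8]
contact_force: [0.3, 0.3, -1.1]
gripper_width: 0.237
```

```bash
python3 - <<'E'
from h import *
print(toolR()[2]['contact_force'],toolR()[2]['gripper_width'])
go([.598,-.0485,.14])
E
```

```text
[ 0.34397836  0.2800044  -1.05997871] 0.23659853566575018
translation [ 1.22 22.86 13.42] dr [-0.0018  0.0054  0.0022]
```

Call:
apply_moves:
  deltas:
    - {"translation":[0,4.5,2.7],"dr":[0,0,0],"fingers":0}
    - {"translation":[0,9,5.4],"dr":[0,0,0],"fingers":0}
    - {"translation":[0,13.5,8],"dr":[0,0,0],"fingers":0}
    - {"translation":[0,18,10.7],"dr":[0,0,0],"fingers":0}
    - {"translation":[0,22,13],"dr":[0,0,0],"fingers":0}

```text
time: 5.98
ee_pos: [0.5924, -0.054, 0.1481]
eef_rot: [170.3, 89.9, 170.2]
contact_force: [0.2, -0.1, -2.0]
gripper_width: 0.235
```

Call:
apply_moves:
  deltas:
    - {"translation":[1,0.8,0.4],"dr":[0,0,0],"fingers":0}
    - {"translation":[1,0.8,0.4],"dr":[0,0,0],"fingers":0}
    - {"translation":[1,0.8,0.4],"dr":[0,0,0],"fingers":0}
    - {"translation":[1,0.8,0.4],"dr":[0,0,0],"fingers":0}

```text
time: 6.48
ee_pos: [0.5959, -0.05, 0.1393]
eef_rot: [-77.1, 90.0, -77.4]
contact_force: [-0.0, -0.1, -2.0]
gripper_width: 0.24
```

```bash
python3 - <<'E'
from h import *
R,p,s=toolR();print(p,s['contact_force'],s['qpos'],s['time'])
C=cam('wrist');np.save('w5.npy',np.hstack([C[2],C[3][:,None]]))
im=viewer.get_image('wrist');save(im,'pics/wrist5.png')
t=viewer.get_image('top');save(t,'pics/top5.png')
s=viewer.get_image('scene');save(s,'pics/scene5.png')
a=cv2.resize(im[160:300,180:340],None,fx=4,fy=4,interpolation=cv2.INTER_CUBIC);save(a,'pics/w5z.png')
b=cv2.resize(s[160:270,190:300],None,fx=5,fy=5,interpolation=cv2.INTER_CUBIC);save(b,'pics/s5z.png')
E
```

```text
[ 0.5958921  -0.04998886  0.13933461] [-0.0193975  -0.07051831 -2.02143609] [-13.00062442  26.23330669  18.28970472 105.32494406 -10.39017937
  50.06020141  99.95917591] 6.475
```

View pics/w5z.png

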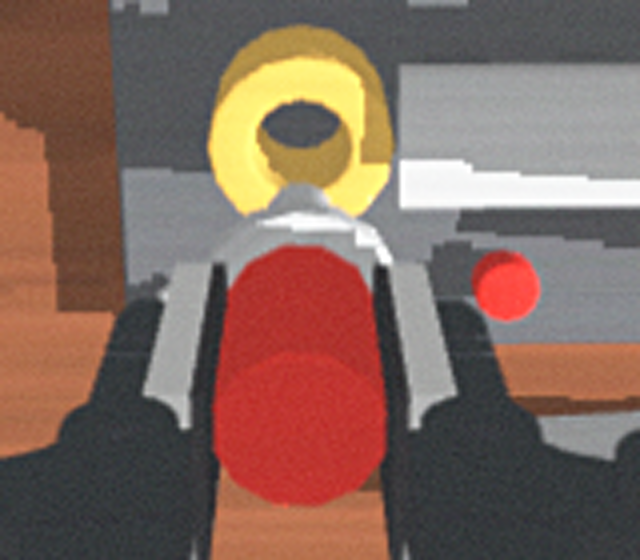

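View pics/s5z.png

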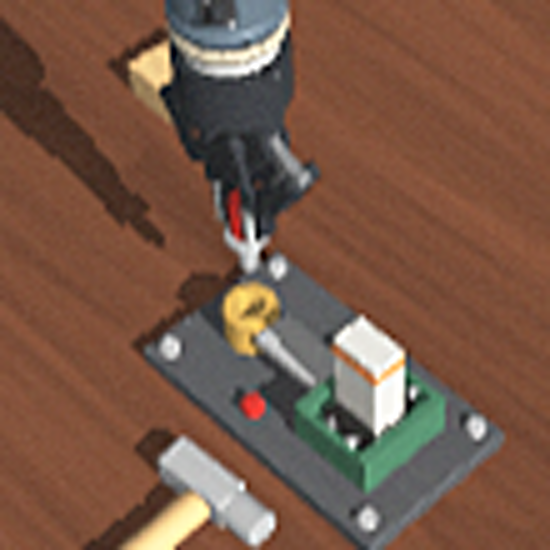

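View pics/wrist5.png

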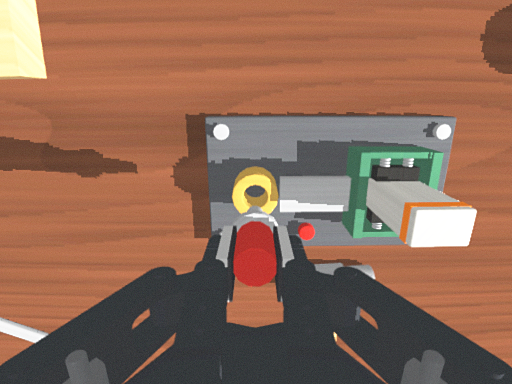

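```bash
python3 - <<'E'
from h import *
M=np.load('w5.npy');C=cam('wrist');C=(C[0],C[1],M[:,:3],M[:,3])
for px in((255.4,196.5),(255,197),(256.2,196)):print(onz(C,px,.048))
# pin as held: shoulder/flange and shank
R,p,s=toolR();print(p)
W=lambda x,y:(180+x/4,160+y/4)
print('head top ctr',onz(C,W(300,428),p[2]+.0196),'exp',p)
# nest/block
print('red ball etc',onz(C,W(505,286),.0225))
# scene edges in scene5
S=cam('scene');print('bush S',onz(S,(190+251/5,160+305/5),.048))
print('pin shoulder proj S', proj(S,[p[0],p[1],p[2]-.0186]), 'foot proj',proj(S,[p[0],p[1],p[2]-.0486]))
E
```

```text
[ 0.59843258 -0.04760804  0.048     ]
[ 0.5988777  -0.04794782  0.048     ]
[ 0.59798939 -0.04693069  0.048     ]
[ 0.59623674 -0.04901803  0.13938618]
head top ctr [ 0.59544317 -0.04810703  0.15898618] exp [ 0.59623674 -0.04901803  0.13938618]
red ball etc [0.64359333 0.00220575 0.0225    ]
bush S [ 0.59722336 -0.04746772  0.048     ]
pin shoulder proj S [238.93839881 207.11918258] foot proj [239.43383718 212.79783275]
```

Call:
apply_moves:
  deltas:
    - {"translation":[1,0.1,0.25],"dr":[0,0,0],"fingers":0}
    - {"translation":[2.5,0.1,0.25],"dr":[0,0,0],"fingers":0}
    - {"translation":[3.2,0.1,0.25],"dr":[0,0,0],"fingers":0}
    - {"translation":[3.2,0.1,0.25],"dr":[0,0,0],"fingers":0}

```text
time: 7.12
ee_pos: [0.5982, -0.0471, 0.1058]
eef_rot: [-178.6, 89.9, -178.7]
contact_force: [-0.2, 0.6, -1.4]
gripper_width: 0.236
```

```bash
python3 - <<'E'
from h import *
R,p,s=toolR();print(p,s['contact_force'])
C=cam('wrist')
im=viewer.get_image('wrist');save(im,'pics/wrist6.png')
s=viewer.get_image('scene')
b=cv2.resize(s[180:250,210:290],None,fx=7,fy=7,interpolation=cv2.INTER_CUBIC);save(b,'pics/s6z.png')
a=cv2.resize(im[160:300,180:340],None,fx=4,fy=4,interpolation=cv2.INTER_CUBIC);save(a,'pics/w6z.png')
E
```

```text
[ 0.5981635  -0.0470857   0.10583171] [-0.22561386  0.58626574 -1.36767508]
```

View pics/w6z.png

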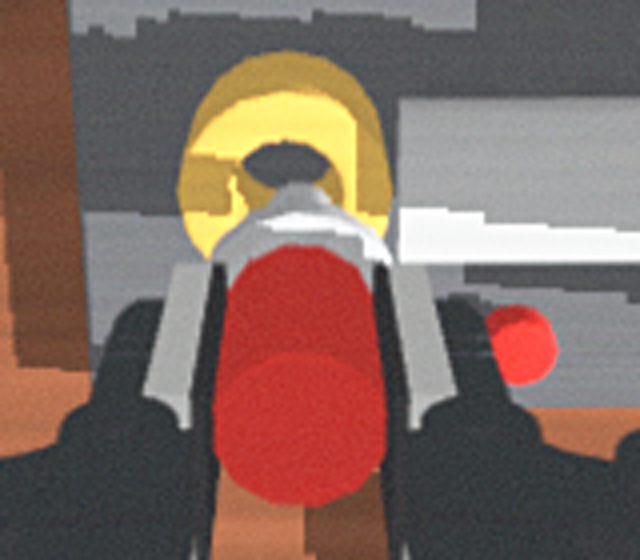

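View pics/s6z.png

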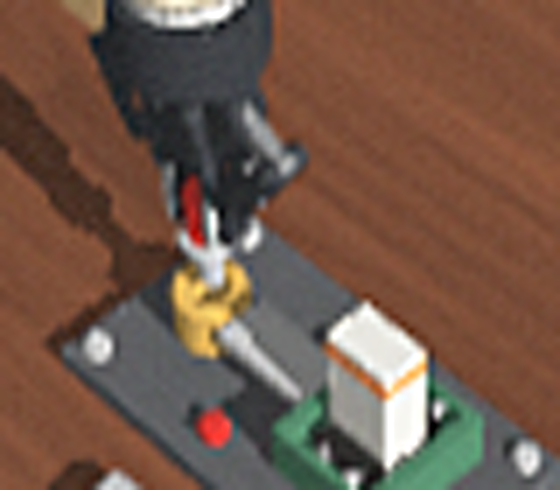

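```bash
python3 - <<'E'
from h import *
C=cam('wrist');R,p,s=toolR();print(p)
W=lambda x,y:(180+x/4,160+y/4)
for y in(190,194,198):print(onz(C,W(288,y),.048))
print(proj(C,[p[0],p[1],p[2]-.0486]),proj(C,[p[0],p[1],p[2]+.0194]), 'head obs',W(300,428))
print('Wf obs',W(302,186),onz(C,W(302,186),p[2]-.0486))
E
```

```text
[ 0.59899972 -0.04722493  0.10698973]
[ 0.5990444  -0.04739408  0.048     ]
[ 0.59982906 -0.04739733  0.048     ]
[ 0.60061551 -0.04740059  0.048     ]
[252.11996988 212.79067184] [250.99212503 267.52351468] head obs (255.0, 267.0)
Wf obs (255.5, 206.5) [ 0.59431511 -0.04486422  0.05838973]
```

Call:
apply_moves:
  deltas:
    - {"translation":[0,-0.22,-0.05],"dr":[0,0,0],"fingers":0}
    - {"translation":[0.6,-0.22,-0.05],"dr":[0,0,0],"fingers":0}
    - {"translation":[1.4,-0.22,-0.05],"dr":[0,0,0],"fingers":0}
    - {"translation":[2,-0.22,-0.05],"dr":[0,0,0],"fingers":0}
    - {"translation":[2,-0.22,-0.05],"dr":[0,0,0],"fingers":0}

```text
time: 7.85
ee_pos: [0.5978, -0.0492, 0.0862]
eef_rot: [176.4, 89.9, 176.3]
contact_force: [-0.5, -0.5, -0.0]
gripper_width: 0.234
```

```bash
python3 - <<'E'
from h import *
R,p,s=toolR();print(p,s['contact_force'])
im=viewer.get_image('wrist')
s=viewer.get_image('scene')
b=cv2.resize(s[180:250,210:290],None,fx=7,fy=7,interpolation=cv2.INTER_CUBIC);save(b,'pics/s7z.png')
a=cv2.resize(im[160:300,180:340],None,fx=4,fy=4,interpolation=cv2.INTER_CUBIC);save(a,'pics/w7z.png')
E
```

```text
[ 0.59784334 -0.04923648  0.08619778] [-0.46367412 -0.52235097 -0.01958245]
```

View pics/w7z.png

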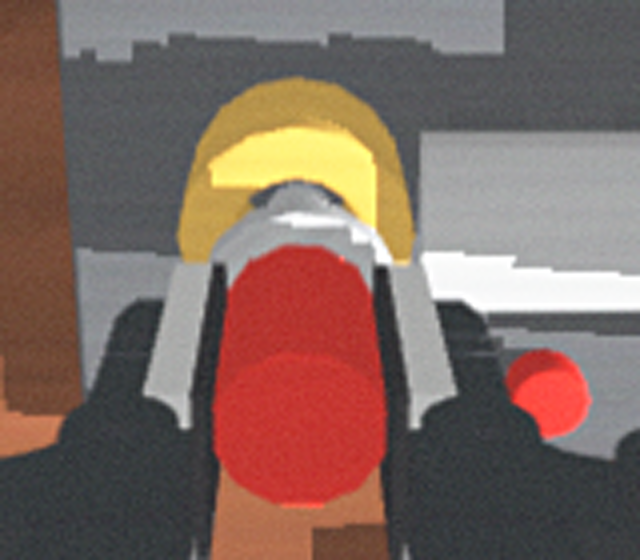

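View pics/s7z.png

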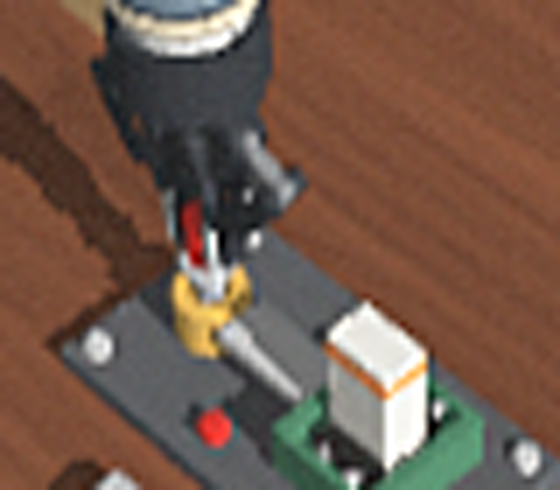

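Call:
apply_moves:
  deltas:
    - {"translation":[0.6,0,0],"dr":[0,0,0],"fingers":0}
    - {"translation":[1.2,0,0],"dr":[0,0,0],"fingers":0}
    - {"translation":[1.8,0,0],"dr":[0,0,0],"fingers":0}
    - {"translation":[1.85,0,0],"dr":[0,0,0],"fingers":0}

```text
time: 8.45
ee_pos: [0.5979, -0.0493, 0.0678]
eef_rot: [177.4, 89.9, 177.3]
contact_force: [0.5, 0.2, -1.5]
gripper_width: 0.236
```

Call:
apply_moves:
  deltas:
    - {"translation":[0.1,0,0],"dr":[0,0,0],"fingers":0}
    - {"translation":[0.15,0,0],"dr":[0,0,0],"fingers":0}
    - {"translation":[0.15,0,0],"dr":[0,0,0],"fingers":0}

```text
time: 8.82
ee_pos: [0.5984, -0.0493, 0.0672]
eef_rot: [25.2, 90.0, 25.1]
contact_force: [0.0, -0.6, -0.9]
gripper_width: 0.235
```

```bash
python3 - <<'E'
from h import *
R,p,s=toolR();print(p,s['contact_force'])
im=viewer.get_image('wrist')
s=viewer.get_image('scene')
b=cv2.resize(s[180:250,210:290],None,fx=7,fy=7,interpolation=cv2.INTER_CUBIC);save(b,'pics/s8z.png')
a=cv2.resize(im[160:300,180:340],None,fx=4,fy=4,interpolation=cv2.INTER_CUBIC);save(a,'pics/w8z.png')
E
```

```text
[ 0.59844006 -0.04934947  0.0671555 ] [ 1.28984704e-04 -5.54953503e-01 -9.00951117e-01]
```

View pics/w8z.png

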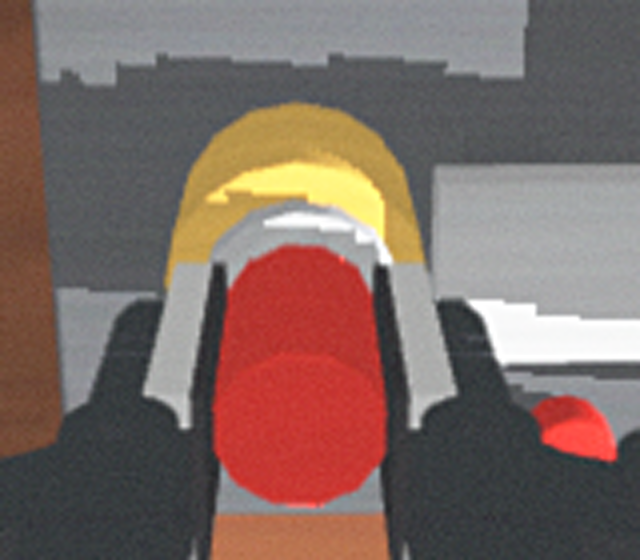

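View pics/s8z.png

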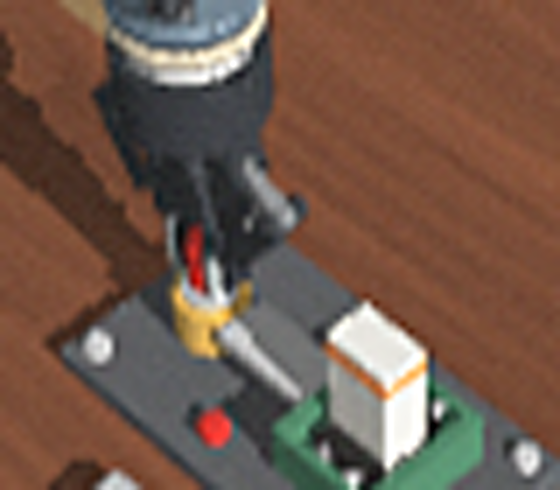

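Call:
apply_moves:
  deltas:
    - {"translation":[0.1,0,0],"dr":[0,0,0],"fingers":0}
    - {"translation":[0.2,0,0],"dr":[0,0,0],"fingers":0}
    - {"translation":[0.2,0,0],"dr":[0,0,0],"fingers":0}

```text
time: 9.3
ee_pos: [0.5986, -0.0493, 0.0667]
eef_rot: [63.6, 89.9, 63.5]
contact_force: [-3.2, 0.6, 10.4]
gripper_width: 0.24
```

Call:
apply_moves:
  deltas:
    - {"translation":[-0.1,0,0],"dr":[0,0,0],"fingers":0}
    - {"translation":[-0.1,0,0],"dr":[0,0,0],"fingers":60}
    - {"translation":[-0.1,0,0],"dr":[0,0,0],"fingers":60}
    - {"translation":[-0.1,0,0],"dr":[0,0,0],"fingers":60}
    - {"translation":[-0.1,0,0],"dr":[0,0,0],"fingers":60}

```text
time: 9.93
ee_pos: [0.5983, -0.0494, 0.0659]
eef_rot: [171.7, 90.0, 171.6]
contact_force: [-0.4, 0.7, -0.3]
gripper_width: 0.597
```

Call:
apply_moves:
  deltas:
    - {"translation":[-1,0,0],"dr":[0,0,0],"fingers":60}
    - {"translation":[-3,0,0],"dr":[0,0,0],"fingers":60}
    - {"translation":[-8,0,0],"dr":[0,0,0],"fingers":60}
    - {"translation":[-13,0,-2],"dr":[0,0,0],"fingers":80}
    - {"translation":[-17,4,-5],"dr":[0,0,0],"fingers":100}

```text
time: 10.55
ee_pos: [0.5497, -0.0132, 0.2381]
eef_rot: [-18.3, 89.8, -18.8]
contact_force: [0.6, 0.8, 0.4]
gripper_width: 0.977
```

```bash
python3 - <<'E'
from h import *
R,p,s=toolR();print(p,s['contact_force'],s['gripper_width'])
C=cam('wrist');np.save('w9.npy',np.hstack([C[2],C[3][:,None]]))
im=viewer.get_image('wrist');save(im,'pics/wrist9.png')
s=viewer.get_image('scene');save(s,'pics/scene9.png')
b=cv2.resize(s[180:270,210:300],None,fx=6,fy=6,interpolation=cv2.INTER_CUBIC);save(b,'pics/s9z.png')
E
```

```text
[ 0.54972591 -0.01322681  0.23814848] [0.57925447 0.84719762 0.43162022] 0.9774344227263371
```

View pics/wrist9.png

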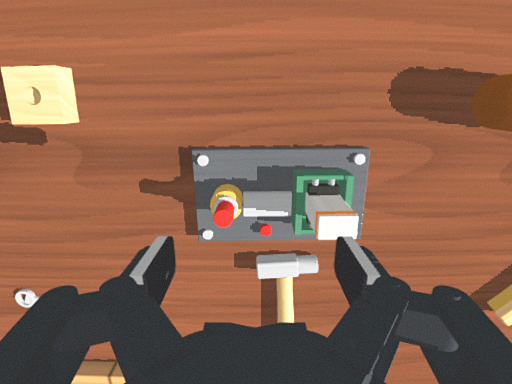

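View pics/s9z.png

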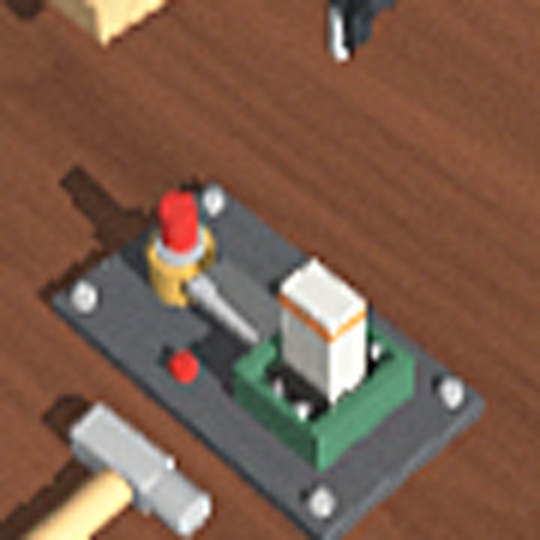

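```bash
python3 - <<'E'
from h import *
M=np.load('w9.npy');C=cam('wrist');C=(C[0],C[1],M[:,:3],M[:,3])
print([onz(C,q,.1135).round(4) for q in((316,214),(357,213),(358,238),(317,240))])
print([onz(C,q,.02).round(4) for q in((203,160),(360,159),(207.5,234.5),(354.5,234))])
print('pin',onz(C,(223,215),.086))
go([.585,.071,.20])
E
```

```text
[array([0.5829, 0.049 , 0.1135]), array([0.5823, 0.09  , 0.1135]), array([0.61  , 0.0939, 0.1135]), array([0.6117, 0.0517, 0.1135])]
[array([ 0.5467, -0.0773,  0.02  ]), array([0.5468, 0.1229, 0.02  ]), array([ 0.6514, -0.0777,  0.02  ]), array([0.6525, 0.1262, 0.02  ])]
pin [ 0.59477322 -0.04667953  0.086     ]
translation [4.08 7.67 3.53] dr [ 0.0039  0.0078 -0.0044]
```

Call:
apply_moves:
  deltas:
    - {"translation":[2,4,2],"dr":[0,0,0],"fingers":100}
    - {"translation":[4,7.7,3.8],"dr":[0,0,0],"fingers":100}
    - {"translation":[4,7.7,3.8],"dr":[0,0,0],"fingers":100}
    - {"translation":[4,7.7,3.8],"dr":[0,0,0],"fingers":100}
    - {"translation":[4,7.7,3.8],"dr":[0,0,0],"fingers":100}

```text
time: 11.28
ee_pos: [0.5874, 0.0649, 0.1957]
eef_rot: [-23.8, 89.9, -24.0]
contact_force: [-0.1, -0.1, -0.2]
gripper_width: 1.001
```

```bash
python3 - <<'E'
from h import *
R,p,s=toolR();print(p,R.round(3))
C=cam('wrist');np.save('w10.npy',np.hstack([C[2],C[3][:,None]]))
im=viewer.get_image('wrist');save(im,'pics/wrist10.png')
save(cv2.resize(im[100:250,170:340],None,fx=4,fy=4,interpolation=cv2.INTER_CUBIC),'pics/w10z.png')
E
```

```text
[0.58740498 0.06491884 0.19570522] [[ 0.001  0.004  1.   ]
 [-0.     1.    -0.004]
 [-1.    -0.     0.001]]
```

View pics/w10z.png

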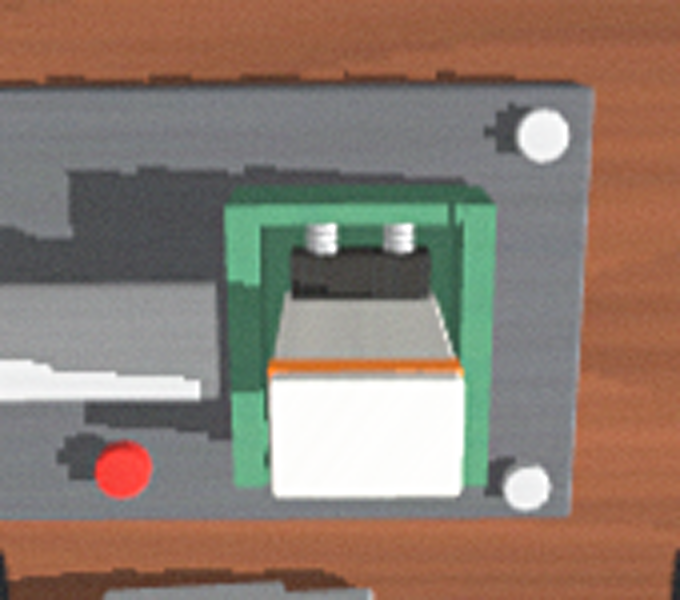

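```bash
python3 - <<'E'
from h import *
M=np.load('w10.npy');C=cam('wrist');C=(C[0],C[1],M[:,:3],M[:,3])
W=lambda x,y:(170+x/4,100+y/4)
q=[onz(C,W(*a),.1135) for a in((271,373),(463,375),(461,496),(274,496))];print(np.array(q).round(4),np.mean(q,0))
q=[onz(C,W(*a),.0505) for a in((225,206),(495,206),(487,487),(235,487))];print(np.array(q).round(4),np.mean(q,0))
q=[onz(C,W(*a),.02) for a in((544,135),(526,487))];print(np.array(q).round(4))
E
```

```text
[[0.5841 0.053  0.1135]
 [0.5847 0.0918 0.1135]
 [0.6113 0.0922 0.1135]
 [0.6112 0.053  0.1135]] [0.59781529 0.07252032 0.1135    ]
[[0.5608 0.0384 0.0505]
 [0.5611 0.1059 0.0505]
 [0.6373 0.1065 0.0505]
 [0.6371 0.0386 0.0505]] [0.59907236 0.07233911 0.0505    ]
[[0.5468 0.1228 0.02  ]
 [0.651  0.1225 0.02  ]]
```

```bash
python3 - <<'E'
from h import *
go([.598,.0713,.074])
E
```

```text
translation [12.18  0.63  1.05] dr [-0.0042  0.001   0.0002]
```

Call:
apply_moves:
  deltas:
    - {"translation":[2,0.65,1.05],"dr":[-0.004,0,0],"fingers":100}
    - {"translation":[4,0.65,1.05],"dr":[-0.004,0,0],"fingers":100}
    - {"translation":[4.5,0.65,1.05],"dr":[-0.004,0,0],"fingers":100}
    - {"translation":[4.5,0.65,1.05],"dr":[-0.004,0,0],"fingers":100}

```text
time: 11.82
ee_pos: [0.5979, 0.0726, 0.1505]
eef_rot: [-0.4, 90.0, -0.3]
contact_force: [-0.6, 0.3, 0.2]
gripper_width: 1.0
```

```bash
python3 - <<'E'
from h import *
go([.598,.0713,.074])
R,p,s=toolR();print(p,R[:,0])
im=viewer.get_image('wrist');save(im,'pics/wrist11.png')
E
```

```text
translation [ 7.65 -0.13  0.01] dr [0.0012 0.0003 0.    ]
[0.59786024 0.0725764  0.15048078] [ 2.58504049e-04 -1.46577868e-06 -9.99999967e-01]
```

View pics/wrist11.png

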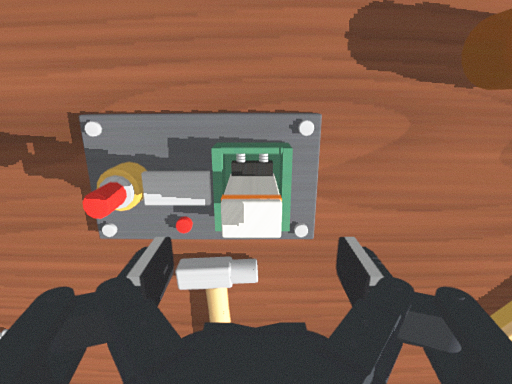

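```bash
python3 - <<'E'
from h import *
C=cam('wrist');R,p,s=toolR();print(p)
print(onz(C,(251.2,218),.1135), proj(C,[p[0],p[1],.1135]),proj(C,[p[0],p[1],p[2]]))
im=cv2.imread('pics/wrist11.png');cv2.imwrite('pics/w11z.png',cv2.resize(im[130:290,130:380],None,fx=3.2,fy=3.2,interpolation=cv2.INTER_CUBIC))
E
```

```text
[0.59817095 0.07270898 0.15087507]
[0.59742419 0.07220155 0.1135    ] [251.97089775 219.04601708] [251.41022807 247.00462385]
```

View pics/w11z.png

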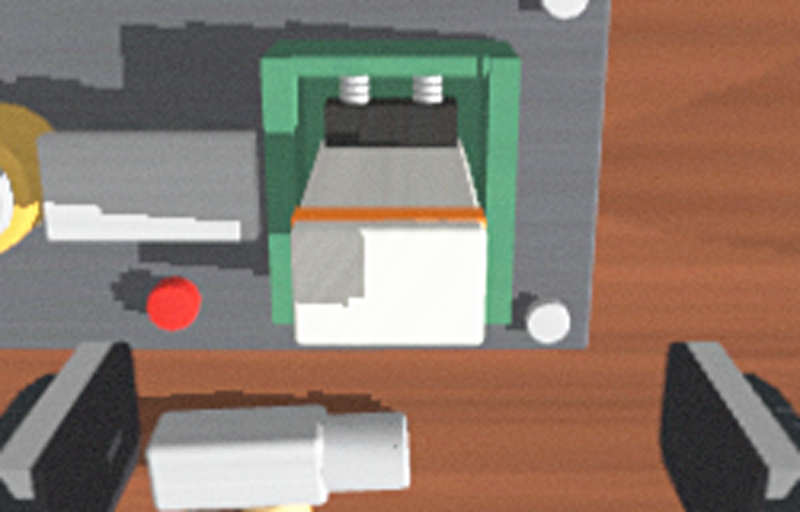

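Call:
apply_moves:
  deltas:
    - {"translation":[1,-0.17,0],"dr":[0,0,0],"fingers":100}
    - {"translation":[3,-0.17,0],"dr":[0,0,0],"fingers":100}
    - {"translation":[5.5,-0.17,0],"dr":[0,0,0],"fingers":100}
    - {"translation":[7.6,-0.17,0],"dr":[0,0,0],"fingers":100}
    - {"translation":[7.6,-0.17,0],"dr":[0,0,0],"fingers":100}

```text
time: 12.5
ee_pos: [0.5966, 0.0712, 0.0726]
eef_rot: [-169.1, 89.8, -169.0]
contact_force: [1.1, 0.1, 0.1]
gripper_width: 1.0
```

```bash
python3 - <<'E'
from h import *
R,p,s=toolR();print(p,R[:,0],s['contact_force'])
im=viewer.get_image('wrist');save(im,'pics/wrist12.png')
E
```

```text
[0.59655803 0.07122238 0.07258026] [-3.38639423e-03 -6.59964375e-04 -9.99994048e-01] [1.0639862  0.14030754 0.14974452]
```

View pics/wrist12.png

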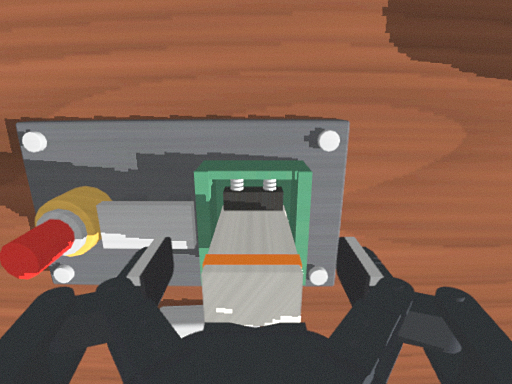

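Call:
apply_moves:
  deltas:
    - {"translation":[-0.1,-0.06,0],"dr":[0,0,0],"fingers":60}
    - {"translation":[-0.1,-0.06,0],"dr":[0,0,0],"fingers":0}
    - {"translation":[-0.1,-0.06,0],"dr":[0,0,0],"fingers":0}
    - {"translation":[-0.1,-0.06,0],"dr":[0,0,0],"fingers":0}
    - {"translation":[-0.1,-0.06,0],"dr":[0,0,0],"fingers":0}

```text
time: 13.18
ee_pos: [0.5984, 0.0705, 0.0762]
eef_rot: [0.1, 89.9, 0.3]
contact_force: [-1.0, -0.9, 6.1]
gripper_width: 0.464
```

```bash
python3 - <<'E'
from h import *
R,p,s=toolR();print(p,R[:,0],s['contact_force'],s['gripper_width'],s['wrist_torque'])
s=viewer.get_image('scene');save(s,'pics/scene13.png')
save(viewer.get_image('wrist'),'pics/wrist13.png')
b=cv2.resize(s[180:270,210:300],None,fx=6,fy=6,interpolation=cv2.INTER_CUBIC);save(b,'pics/s13z.png')
E
```

```text
[0.59840823 0.07050067 0.07616702] [ 1.38831585e-03  6.24827930e-06 -9.99999036e-01] [-0.97606806 -0.86140758  6.1167039 ] 0.46368642134222815 [-0.24781027  0.27282215  0.02199485]
```

View pics/wrist13.png

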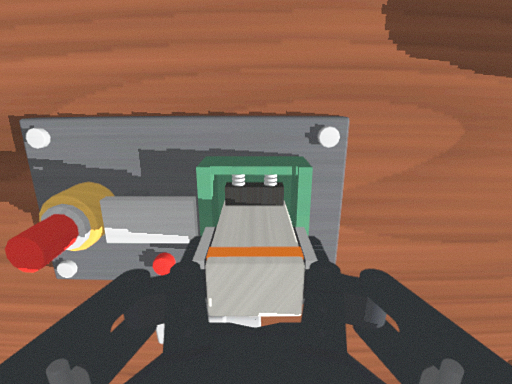

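View pics/s13z.png

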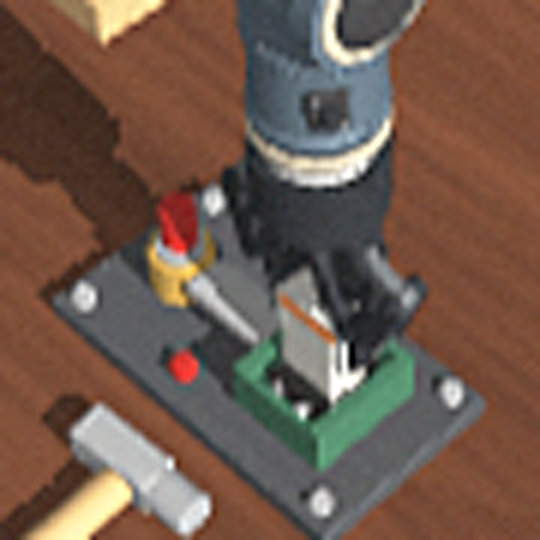

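Call:
apply_moves:
  deltas:
    - {"translation":[0,0.14,0],"dr":[0,0,-0.04],"fingers":0}
    - {"translation":[-0.03,0.27,0],"dr":[0,0,-0.08],"fingers":0}
    - {"translation":[-0.06,0.37,0],"dr":[0,0,-0.11],"fingers":0}
    - {"translation":[-0.06,0.37,0],"dr":[0,0,-0.11],"fingers":0}

```text
time: 13.78
ee_pos: [0.5984, 0.075, 0.0763]
eef_rot: [-89.3, 83.7, -89.1]
contact_force: [-0.4, -0.4, 4.7]
gripper_width: 0.465
```

```bash
cat >> h.py <<'E'
def st():
    R,p,s=toolR();print('p',p.round(4),'lean_away(+)',round(float(np.arcsin(-R[1,0])),4),'F',s['contact_force'].round(1),'M',s['wrist_torque'].round(2),'w',round(s['gripper_width'],3),'t',s['time'])
    # block axis point at pinch height: TCP + along tool x
    q=p+R[:,0]*(p[2]-.0415)/-R[2,0];print('axis at pinch height',q.round(4),'dist',round((p[2]-.0415)/-R[2,0],4))
E
python3 -c "
from h import *
st()"
```

```text
p [0.5984 0.075  0.0763] lean_away(+) 0.1104 F [-0.4 -0.4  4.7] M [ 0.15  0.04 -0.05] w 0.465 t 13.775
axis at pinch height [0.5985 0.0712 0.0415] dist 0.035
```

Call:
apply_moves:
  deltas:
    - {"translation":[-0.03,-0.19,0],"dr":[0,0,0.055],"fingers":0}
    - {"translation":[-0.06,-0.39,0],"dr":[0,0,0.11],"fingers":0}
    - {"translation":[-0.09,-0.59,0],"dr":[0,0,0.165],"fingers":0}
    - {"translation":[-0.12,-0.79,0],"dr":[0,0,0.22],"fingers":0}
    - {"translation":[-0.12,-0.79,0],"dr":[0,0,0.22],"fingers":0}

```text
time: 14.4
ee_pos: [0.5974, 0.0671, 0.0767]
eef_rot: [90.6, 83.6, 90.7]
contact_force: [1.4, 1.2, -4.9]
gripper_width: 0.462
```

```bash
python3 -c "
from h import *
st()"
```

```text
p [0.5974 0.0671 0.0767] lean_away(+) -0.1112 F [ 1.4  1.2 -4.9] M [ 0.23 -0.41  0.02] w 0.462 t 14.4
axis at pinch height [0.5973 0.071  0.0415] dist 0.0354
```

Call:
apply_moves:
  deltas:
    - {"translation":[-0.03,0.19,0],"dr":[0,0,-0.055],"fingers":0}
    - {"translation":[-0.05,0.39,0],"dr":[0,0,-0.11],"fingers":0}
    - {"translation":[-0.07,0.58,0],"dr":[0,0,-0.165],"fingers":0}
    - {"translation":[-0.08,0.79,0],"dr":[0,0,-0.22],"fingers":0}
    - {"translation":[-0.08,0.79,0],"dr":[0,0,-0.22],"fingers":0}

```text
time: 15.02
ee_pos: [0.597, 0.0749, 0.0779]
eef_rot: [-90.8, 83.6, -90.6]
contact_force: [1.4, -0.8, -9.5]
gripper_width: 0.461
```

```bash
python3 -c "
from h import *
st()"
```

```text
p [0.597  0.0749 0.0779] lean_away(+) 0.1126 F [ 1.4 -0.8 -9.5] M [ 0.03 -0.59  0.  ] w 0.461 t 15.025
axis at pinch height [0.597  0.0707 0.0415] dist 0.0367
```

Call:
apply_moves:
  deltas:
    - {"translation":[-0.02,-0.2,0],"dr":[0,0,0.055],"fingers":0}
    - {"translation":[-0.03,-0.4,0],"dr":[0,0,0.11],"fingers":0}
    - {"translation":[-0.03,-0.6,0],"dr":[0,0,0.165],"fingers":0}
    - {"translation":[-0.02,-0.81,0],"dr":[0,0,0.22],"fingers":0}
    - {"translation":[-0.02,-0.81,0],"dr":[0,0,0.22],"fingers":0}

```text
time: 15.65
ee_pos: [0.5972, 0.0667, 0.0796]
eef_rot: [90.7, 83.6, 90.7]
contact_force: [2.6, 1.4, -9.5]
gripper_width: 0.459
```

```bash
python3 -c "
from h import *
st()"
```

```text
p [0.5972 0.0667 0.0796] lean_away(+) -0.1115 F [ 2.6  1.4 -9.5] M [ 0.1  -0.56 -0.03] w 0.459 t 15.65
axis at pinch height [0.5972 0.0709 0.0415] dist 0.0384
```

Call:
apply_moves:
  deltas:
    - {"translation":[-0.03,0.21,0],"dr":[0,0,-0.055],"fingers":0}
    - {"translation":[-0.05,0.42,0],"dr":[0,0,-0.11],"fingers":0}
    - {"translation":[-0.06,0.64,0],"dr":[0,0,-0.165],"fingers":0}
    - {"translation":[-0.06,0.85,0],"dr":[0,0,-0.22],"fingers":0}
    - {"translation":[-0.06,0.85,0],"dr":[0,0,-0.22],"fingers":0}

```text
time: 16.27
ee_pos: [0.5973, 0.075, 0.0813]
eef_rot: [-90.6, 83.6, -90.4]
contact_force: [1.9, -1.5, -9.3]
gripper_width: 0.459
```

```bash
python3 -c "
from h import *
st()
save(viewer.get_image('wrist'),'pics/wrist14.png')
s=viewer.get_image('scene');save(cv2.resize(s[180:270,210:300],None,fx=6,fy=6,interpolation=cv2.INTER_CUBIC),'pics/s14z.png')"
```

```text
p [0.5973 0.075  0.0813] lean_away(+) 0.1122 F [ 1.9 -1.5 -9.3] M [ 0.03 -0.44  0.04] w 0.459 t 16.275
axis at pinch height [0.5972 0.0705 0.0415] dist 0.04
```

View pics/wrist14.png

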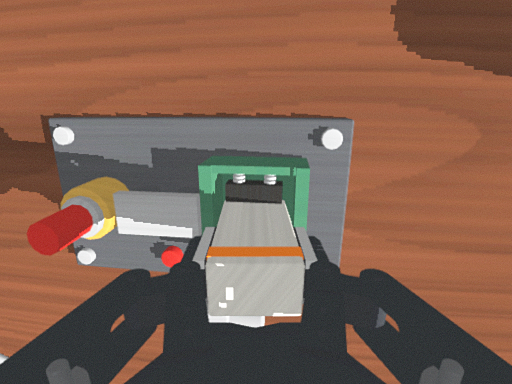

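View pics/s14z.png

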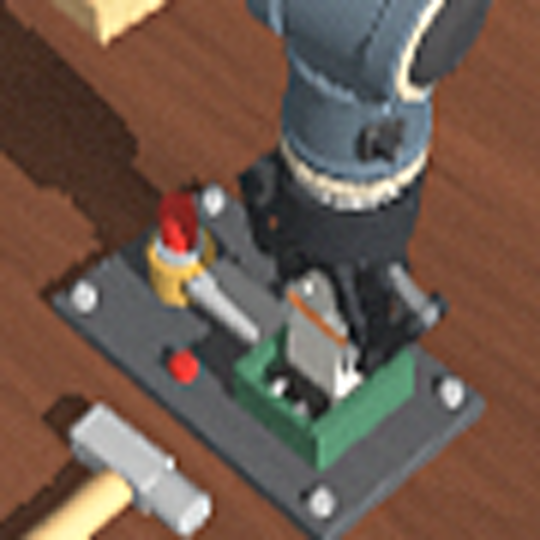

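The block sits unchanged in the jaws (band at row 252), it's up about 5 mm, and the nest is down. I'll keep rocking.

Call:
apply_moves:
  deltas:
    - {"translation":[-0.03,-0.22,0],"dr":[0,0,0.055],"fingers":0}
    - {"translation":[-0.05,-0.44,0],"dr":[0,0,0.11],"fingers":0}
    - {"translation":[-0.06,-0.67,0],"dr":[0,0,0.165],"fingers":0}
    - {"translation":[-0.06,-0.9,0],"dr":[0,0,0.22],"fingers":0}
    - {"translation":[-0.06,-0.9,0],"dr":[0,0,0.22],"fingers":0}

```text
time: 17.0
ee_pos: [0.5974, 0.0661, 0.0833]
eef_rot: [90.4, 83.6, 90.5]
contact_force: [0.9, 0.6, -9.2]
gripper_width: 0.461
```

```bash
python3 -c "
from h import *
st()"
```

```text
p [0.5974 0.0661 0.0833] lean_away(+) -0.1122 F [ 0.9  0.6 -9.2] M [ 0.17 -0.41 -0.01] w 0.461 t 17.0
axis at pinch height [0.5974 0.0709 0.0415] dist 0.0421
```

L is now 4.2 cm. The next swing gives y=+0.92 plus the lift term.

Call:
apply_moves:
  deltas:
    - {"translation":[-0.03,0.23,0],"dr":[0,0,-0.055],"fingers":0}
    - {"translation":[-0.05,0.46,0],"dr":[0,0,-0.11],"fingers":0}
    - {"translation":[-0.06,0.7,0],"dr":[0,0,-0.165],"fingers":0}
    - {"translation":[-0.06,0.94,0],"dr":[0,0,-0.22],"fingers":0}
    - {"translation":[-0.06,0.94,0],"dr":[0,0,-0.22],"fingers":0}

```text
time: 17.62
ee_pos: [0.5976, 0.0752, 0.0851]
eef_rot: [-90.3, 83.6, -90.1]
contact_force: [1.8, -2.3, -8.0]
gripper_width: 0.46
```

```bash
python3 -c "
from h import *
st()"
```

```text
p [0.5976 0.0752 0.0851] lean_away(+) 0.112 F [ 1.8 -2.3 -8. ] M [-0.16 -0.3   0.09] w 0.46 t 17.625
axis at pinch height [0.5976 0.0703 0.0415] dist 0.0439
```

Call:
apply_moves:
  deltas:
    - {"translation":[-0.03,-0.24,0],"dr":[0,0,0.055],"fingers":0}
    - {"translation":[-0.05,-0.48,0],"dr":[0,0,0.11],"fingers":0}
    - {"translation":[-0.06,-0.73,0],"dr":[0,0,0.165],"fingers":0}
    - {"translation":[-0.06,-0.96,0],"dr":[0,0,0.22],"fingers":0}
    - {"translation":[-0.06,-0.96,0],"dr":[0,0,0.22],"fingers":0}

```text
time: 18.25
ee_pos: [0.5978, 0.0657, 0.0872]
eef_rot: [90.0, 83.6, 90.0]
contact_force: [0.8, 1.7, -7.2]
gripper_width: 0.463
```

```bash
python3 -c "
from h import *
st()"
```

```text
p [0.5978 0.0657 0.0872] lean_away(+) -0.1118 F [ 0.8  1.7 -7.2] M [-0.07 -0.21 -0.07] w 0.463 t 18.25
axis at pinch height [0.5978 0.0708 0.0415] dist 0.0459
```

Call:
apply_moves:
  deltas:
    - {"translation":[-0.03,0.25,0],"dr":[0,0,-0.055],"fingers":0}
    - {"translation":[-0.05,0.5,0],"dr":[0,0,-0.11],"fingers":0}
    - {"translation":[-0.06,0.76,0],"dr":[0,0,-0.165],"fingers":0}
    - {"translation":[-0.06,1.02,0],"dr":[0,0,-0.22],"fingers":0}
    - {"translation":[-0.06,1.02,0],"dr":[0,0,-0.22],"fingers":0}

```text
time: 18.88
ee_pos: [0.5981, 0.0784, 0.0894]
eef_rot: [-89.5, 83.8, -89.2]
contact_force: [-0.3, 2.0, -1.2]
gripper_width: 0.461
```

```bash
python3 -c "
from h import *
st()"
```

```text
p [0.5981 0.0784 0.0894] lean_away(+) 0.1087 F [-0.3  2.  -1.2] M [0.63 0.14 0.01] w 0.461 t 18.875
axis at pinch height [0.5982 0.0732 0.0415] dist 0.0482
```

Call:
apply_moves:
  deltas:
    - {"translation":[-0.04,-0.28,0],"dr":[0,0,0.055],"fingers":0}
    - {"translation":[-0.07,-0.56,0],"dr":[0,0,0.11],"fingers":0}
    - {"translation":[-0.08,-0.84,0],"dr":[0,0,0.165],"fingers":0}
    - {"translation":[-0.09,-1.1,0],"dr":[0,0,0.22],"fingers":0}
    - {"translation":[-0.09,-1.1,0],"dr":[0,0,0.22],"fingers":0}

```text
time: 19.5
ee_pos: [0.5981, 0.0622, 0.0913]
eef_rot: [89.7, 83.7, 89.5]
contact_force: [-0.2, 0.1, -2.9]
gripper_width: 0.461
```

```bash
python3 -c "
from h import *
st()
save(viewer.get_image('wrist'),'pics/wrist15.png')"
```

```text
p [0.5981 0.0622 0.0913] lean_away(+) -0.1092 F [-0.2  0.1 -2.9] M [-0.17  0.03  0.01] w 0.461 t 19.5
axis at pinch height [0.5981 0.0676 0.0415] dist 0.0501
```

View pics/wrist15.png

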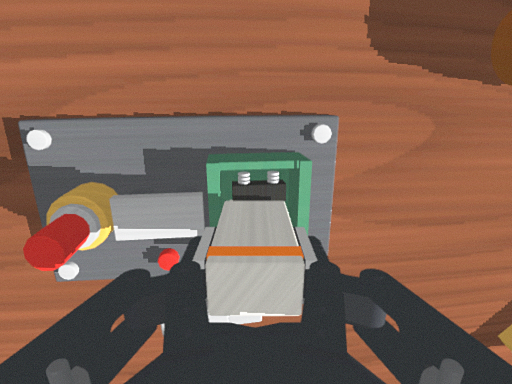

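```bash
python3 -c "
from h import *
go([.598,.071,.096])"
```

```text
translation [-0.4   0.79 -0.01] dr [-0.0003  0.0007 -0.1094]
```

Call:
apply_moves:
  deltas:
    - {"translation":[-0.15,0.35,0],"dr":[0,0,-0.05],"fingers":0}
    - {"translation":[-0.4,0.79,0],"dr":[0,0,-0.109],"fingers":0}
    - {"translation":[-0.4,0.79,0],"dr":[0,0,-0.109],"fingers":0}

```text
time: 19.92
ee_pos: [0.5979, 0.0757, 0.0958]
eef_rot: [70.7, 89.9, 71.1]
contact_force: [-0.3, 1.0, -3.5]
gripper_width: 0.46
```

```bash
python3 -c "
from h import *
st();go([.598,.071,.126])"
```

```text
p [0.5979 0.0757 0.0958] lean_away(+) -0.0022 F [-0.3  1.  -3.5] M [-0.03  0.02  0.01] w 0.46 t 19.925
axis at pinch height [0.598  0.0759 0.0415] dist 0.0543
translation [-3.02 -0.47  0.01] dr [ 0.0071  0.0008 -0.0022]
```

Call:
apply_moves:
  deltas:
    - {"translation":[-0.1,-0.4,0],"dr":[0,0,0],"fingers":0}
    - {"translation":[-0.5,-0.4,0],"dr":[0,0,0],"fingers":0}
    - {"translation":[-1.2,-0.4,0],"dr":[0,0,0],"fingers":0}
    - {"translation":[-2.2,-0.4,0],"dr":[0,0,0],"fingers":0}
    - {"translation":[-3,-0.4,0],"dr":[0,0,0],"fingers":0}

```text
time: 20.55
ee_pos: [0.5982, 0.0684, 0.1266]
eef_rot: [53.8, 89.9, 53.9]
contact_force: [-0.2, -0.6, -2.5]
gripper_width: 0.461
```

Call:
apply_moves:
  deltas:
    - {"translation":[-0.4,0,0],"dr":[0,0,0],"fingers":0}
    - {"translation":[-0.4,0,0],"dr":[0,0,0],"fingers":0}
    - {"translation":[-0.4,0,0],"dr":[0,0,0],"fingers":0}
    - {"translation":[-0.4,0,0],"dr":[0,0,0],"fingers":0}
    - {"translation":[-0.4,0,0],"dr":[0,0,0],"fingers":0}

```text
time: 21.18
ee_pos: [0.5977, 0.0685, 0.1293]
eef_rot: [117.6, 89.9, 117.7]
contact_force: [0.7, 0.0, -3.3]
gripper_width: 0.463
```

```bash
python3 -c "
from h import *
st()
im=viewer.get_image('wrist');save(im,'pics/wrist16.png')
s=viewer.get_image('scene');save(s,'pics/scene16.png');save(cv2.resize(s[170:270,200:300],None,fx=6,fy=6,interpolation=cv2.INTER_CUBIC),'pics/s16z.png')
st();print(toolR()[2]['qvel'].round(2))"
```

```text
p [0.5977 0.0685 0.1293] lean_away(+) -0.0009 F [ 0.7  0.  -3.3] M [-0.04 -0.   -0.02] w 0.463 t 21.175
axis at pinch height [0.5977 0.0686 0.0415] dist 0.0878
p [0.5978 0.0685 0.1294] lean_away(+) -0.001 F [-0.7 -0.1 -3. ] M [-0.04 -0.   -0.07] w 0.463 t 21.275
axis at pinch height [0.5978 0.0686 0.0415] dist 0.0879
[ 0.04 -0.05 -0.08  0.08 -0.14  0.08  0.1 ]
```

View pics/wrist16.png

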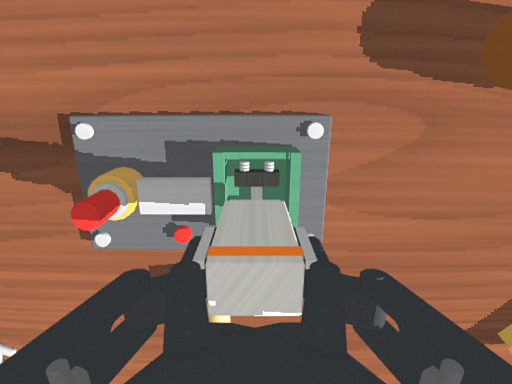

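View pics/s16z.png

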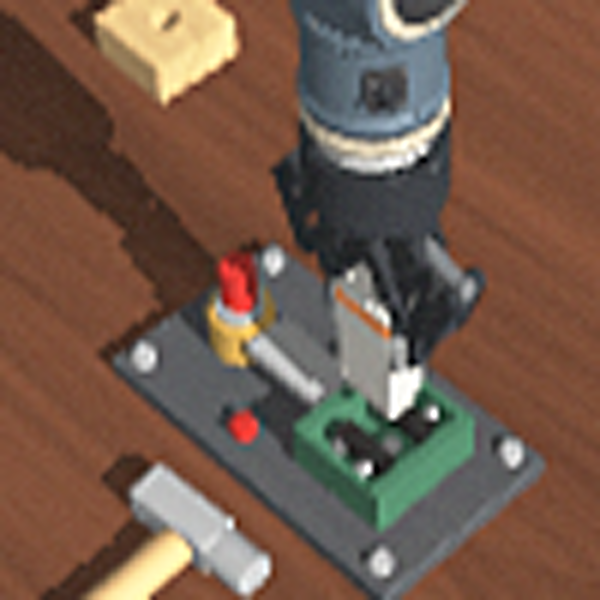

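The block is held upright with its foot about 26 mm above the nest top. The pin is seated and the nest is down. I'll check the bystanders against the first top view, then hand in.

```bash
python3 -c "
from h import *
t=viewer.get_image('top')[:,:,::-1];save(t[:,:,::-1],'pics/top17.png');a=cv2.imread('pics/top0.png')
for n,(x0,x1,y0,y1) in dict(jar=(150,190,205,240),tin=(92,135,203,238),angle=(375,430,190,232)).items():
    r=a[y0:y1,x0:x1];m=cv2.matchTemplate(t[y0-12:y1+12,x0-12:x1+12].copy(),r,cv2.TM_CCOEFF_NORMED);_,v,_,l=cv2.minMaxLoc(m);print(n,v,l[0]-12,l[1]-12)
st();arm.close_job()"
```

```text
jar 0.9987358450889587 0 0
tin 0.9977554678916931 0 0
angle 0.7424663305282593 0 0
p [0.5978 0.0685 0.1294] lean_away(+) -0.0011 F [-0.4  0.5 -2.9] M [-0.    0.04  0.03] w 0.461 t 21.325
axis at pinch height [0.5978 0.0686 0.0415] dist 0.0879
the job is handed in; nothing more can be done
```

The job is handed in at about 21 s of the 64 s allowed; no verdict is reported, so these are my own checks.

**What I did:** I moved the red-headed pin from its rack into the brass bush, pressed it home with about 10 N, and let go. I then gripped the block across its width. I rocked it about ±0.11 rad, away from the bush first, easing it up roughly 2 mm a swing until it came free at about 13–15 mm.

**Last checks:**
- **Block:** the tool holding it is upright to 0.001 rad and nearly still. The underside is at about 77 mm, roughly 26 mm above the nest top. It is about 3 mm off the nest centre. The tool force is about 3 N, which is just the block's weight, so it is not touching the jig.
- **Nest:** after each swing the force read 9.5 N at most, below the 15 N at which the nest starts to rise. The final pictures show it down. I could not read the nest joint itself.
- **Pin:** it looks seated and upright in the wrist and scene pictures.
- **Jar and tin:** a match against the first top view shows no shift (score above 0.99).
- **Angle iron:** the match also shows no shift, but the score was only 0.74. I put that down to the arm's changed shadow but did not confirm it. The arm never went near it.

**One disagreement:** the wrist camera and the arm's position reading differed by 1–2 mm along the jig. I corrected for this by eye from the wrist pictures before inserting the pin and before gripping the block.

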